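# Fill a spring lift with emergency-light batteries

### The arm

A 6-joint arm with a two-finger parallel gripper is mounted at the origin on the work surface. World frame = base frame: x ahead of the robot, y to its left, z up, the work surface at z = 0. Lengths are in m, angles in rad, forces in N, time in s.
With the tool pointing down it reaches from about 0.3 to 0.85 m from the base axis. Payload 5.4 kg.
Tool frame: the origin (TCP) lies between the finger pads; the fingertips stand 17 mm ahead of it and the grasp point (between the pads) lies 2 mm behind it; z points along the fingers, y is the direction in which the jaws open and shut (so a half turn about z gives the same grasp; the last joint's range is limited). The gripper opens to 85 mm and grips with 20 to 120 N. Pads are 22 mm wide; open, the fingers measure 114 mm over their backs; the gripper's body (76 mm by 85 mm) begins 54 mm behind the grasp point. The pads swing forward as they close: fully open they stand 13 mm farther back than shut.
Start: joints at [-1.543, 0.158, 1.597, -0, 1.386, -0.21], TCP at [0.135, -0.559, 0.248] pointing down, gripper open.
Joint ranges: [-2.91, 2.91], [-0.94, 2.29], [0.18, 2.7], [-1.29, 4.43], [0.17, 2.64], [-3, 3]. Speed limits (rad/s): [2.57, 2.57, 3.14, 3.14, 3.14, 3.14].

### API

Orientations are given as a 3x3 rotation matrix whose columns are the frame's x, y, z axes.
In Python, from plant import ctrl, capture, camera_info gives the robot as it stands. The module is installed in compiled form; this text tells all that it offers.
- The arm moves only by the tool send_rows, never from a script. Its arguments are lists of equal length, an entry for each row: "gripper": the opening in per cent of the stroke, from 0 (shut) to 100 (fully open); "travel": the shift along the tool's x, y, z in units of 50 mm (1.0 is 50 mm), a list of three; "twist": the turn about the tool's z in units of 6 degrees (1.0 is 6 degrees). A call has 1 to 8 rows; each row is the pose to reach, as a shift and turn from the pose measured when the call began, along the tool's axes at that moment; what a row does not reach only later rows make up. A row lasts 1/10 s, in which the tool goes at most 50 mm and 8.59 degrees, less where a joint would pass 70% of its speed; a pose out of reach is approached as far as the arm can. A call with a gripper value outside its range is refused whole. The fingers move at their own pace and stop on an object; "squeeze" is the grip in N (left out, the last holds). Time passes only in rows, so rows that repeat a pose let the fingers close. It gives the time, the measured TCP pose, the force and the opening at its end, in the units of the state.
- ctrl.observe(): the state, without advancing time (a new reading comes with each control period).
- capture(name): name is "scene" or "top" or "wrist"; returns the picture (400x640x3 uint8, red, green, blue); there is no depth.
- camera_info(name): a dict with "intrinsics" (3x3 intrinsics, pixels), "cam_to_world" (4x4, takes a point from camera to world coordinates). Camera axes: x right, y down, z forward; pixel columns grow to the right and rows downward; lengths in m; the calibration is good to about 2 mm. A picture is of the moment at which its call begins: read the wrist's pose just before it. camera_info takes no time and is no camera call; for the wrist camera it gives the pose at the moment of the call.
- ctrl.hand_in(): hands the job in, once; it reports no verdict.
The state is a dict: "t": time; "joint_positions": joint angles; "joint_vel": joint speeds; "tau": joint torques, N m; "tcp_pos": TCP position; "ee_rot": TCP orientation; "contact_force": force on the tool from outside, world axes, zero at the start; "moment": the same for the moment, N m; "grip_width": finger opening in m.
Only numpy, scipy, OpenCV 4.12 (cv2) and the standard library are available. Lean on these libraries where they do the work, as an engineer would, in place of code of your own. Each camera call takes 0.05 s, during which the arm holds its last target. There are 200 camera calls.

### The job

Fill up the spring-lift stock tray: stand the two loose batteries in it, one on each side of the battery already there, all three upright with the terminals on top and down on the tray floor inside its lip. The tray sinks as it takes weight, so keep hold of each battery and lower it slowly with the tray until the spring carries it, then let go; do not drop it or let the tray jerk down or spring up. Leave the filter, the screwdriver and the junction box alone.

Things in the scene. Friction and masses are not known exactly. Their poses are not given: they have to be found in the camera images.
- tray (a joint): How far the sprung tray has sunk, in m: 0 empty (tray floor 150 mm above the bench), at most 0.112. It slides straight down and never tips. Springs push up 180 N per m more: each battery sinks it a further 33 mm or so (about 0.025 with one, 0.057 with two, 0.090 with three). A battery let go at first touch falls with the tray, too fast; lower it at 0.1 m/s or less.
- tray_mid (a point): Centre of the tray's floor, on the floor, moving with the tray. z up, y along the row of batteries (to the left seen from the robot), x across it, away from the robot. The aluminium tray with a dark mat measures 60 mm (x) by 234 mm (y) inside; a lip 4 mm thick rises 8 mm above the floor all round.
- lift_base (a point): Top of the blue lift's fixed base, at its middle, 14 mm above the bench; axes as the tray's. The base is 150 mm (x) by 300 mm (y). At either end of the row stands a housing 100 mm (x) by 22 mm (y), 155 mm high above the bench, its inner face 125 mm from the middle; front and back are open.
- tray_left (a point): Middle of the free place at the tray's +y end, on its floor, 77 mm from tray_mid, moving with the tray, same axes. A battery goes here with its 64 mm side along the row (its y along tray y, either way round). There is no room for fingers between batteries or at the row's ends, only in front and behind (across 48 mm).
- tray_right (a point): The same at the tray's -y end, 77 mm from tray_mid.
- stock_battery: Battery 48 (its x) by 64 (its y) by 102 mm (its z), about 0.6 kg, grey with a light sleeve; +z points to the end with two terminals on red and black pads, tabs 6 mm high. Origin: centre of the opposite end face. It already stands upright in the middle of the tray, its y along the row.
- standing_battery: Battery 48 (its x) by 64 (its y) by 102 mm (its z), about 0.6 kg, grey with a light sleeve; +z points to the end with two terminals on red and black pads, tabs 6 mm high. Origin: centre of the opposite end face. It stands upright on the bench, left or right of the lift.
- lying_battery: Battery 48 (its x) by 64 (its y) by 102 mm (its z), about 0.6 kg, grey with a light sleeve; +z points to the end with two terminals on red and black pads, tabs 6 mm high. Origin: centre of the opposite end face. It lies on the bench on a broad 64 by 102 mm face, its x axis down, origin 24 mm high, on the lift's other side, terminals roughly away from the robot. Lying, it can be held only across 64 mm.
- filter: Bystander: filter cartridge, upright cylinder 68 mm across, 86 mm high, yellow end caps, beyond the lift. Origin at the centre of its underside.
- screwdriver: Bystander: screwdriver 200 mm long lying on the bench between robot and lift. Origin under its middle, x along it to the tip.
- junction_box: Bystander: white junction box 80 by 80 by 44 mm, beyond the lift. Origin at the centre of its underside.
Not all that is in view belongs to the job. Leave any purple or turquoise look-alike of the lying_battery alone.

How it is judged:
By the outcome, as a careful person would: the job done as asked, in the order asked, and still so for the second after the job is handed in, with the robot touching nothing.
It also fails if it takes over 72 s, if anything falls off the work surface, if the arm or the gripper's body presses on something with over 40 N, if the wrist force passes 120 N, or if a joint passes its speed limit or range.

## Working session

There is one attempt and no reset: what is moved stays moved. The work goes in short steps, Python scripts to look and compute and a tool call to move; the robot and the scene stay as the last step left them, time stands still between calls to the robot, and variables do not carry over. Pictures are saved under pics/ and viewed, about 8 in all and at most 12, crops included, and the job is handed in when it is done.

Besides the shell and the picture viewer there is one more tool, called after "Request:" as name(argument=value, ...), one argument or row to a line, values as JSON. send_rows: Moves the arm, as the interface text tells. Its arguments: {"type":"object","properties":{"gripper":{"type":"array"},"travel":{"type":"array"},"twist":{"type":"array"},"squeeze":{"type":"number"}},"required":["gripper","travel","twist"]}

```bash
mkdir -p pics; ls; python3 - <<'E'
from plant import ctrl,capture,camera_info
import cv2,numpy as np
s=ctrl.observe();print(s['t'],s['tcp_pos'],np.round(s['ee_rot'],3).tolist(),s['contact_force'],s['grip_width'])
for n in("scene","top"):
    im=capture(n);cv2.imwrite(f"pics/{n}0.png",im[:,:,::-1])
    c=camera_info(n);print(n,np.round(c['intrinsics'],2).tolist(),np.round(c['cam_to_world'],4).tolist())
E
```

```text
pics
0.0 [ 0.13541918 -0.55826178  0.24733334] [[0.972, 0.236, -0.0], [0.236, -0.972, 0.002], [0.0, -0.002, -1.0]] [ 0.00736837 -0.36409414 -0.24463485] 0.08535658457561444
scene [[480.2, 0.0, 318.51], [0.0, 480.2, 199.92], [0.0, 0.0, 1.0]] [[0.611, 0.542, -0.577, 1.3916], [0.7915, -0.4062, 0.4565, -0.7755], [0.013, -0.7357, -0.6772, 1.1585], [0.0, 0.0, 0.0, 1.0]]
top [[465.33, 0.0, 319.32], [0.0, 465.33, 198.59], [0.0, 0.0, 1.0]] [[-0.0171, -0.9948, 0.1, 0.3767], [-0.9999, 0.0172, -0.0, -0.07], [-0.0017, -0.1, -0.995, 1.4961], [0.0, 0.0, 0.0, 1.0]]
```

View pics/scene0.png

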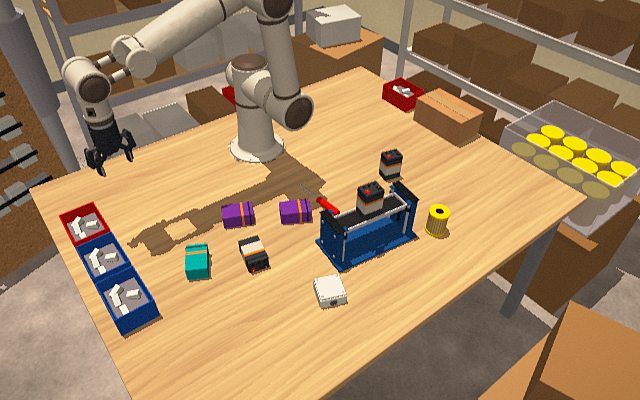

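View pics/top0.png

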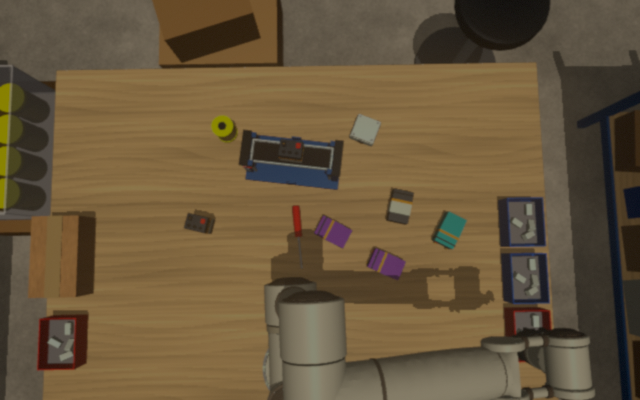

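Look-alikes for the lying battery in the top view: purple (333,231) and (386,263), turquoise (450,229), grey with a light sleeve (400,206). I choose (400,206). The standing battery is at (199,221). I'll check both in a close crop.

```bash
cat > h.py <<'E'
import numpy as np,cv2
from plant import ctrl,capture,camera_info
def ray(n,uv,z,c=None):
    c=c or camera_info(n);K,T=np.array(c['intrinsics']),np.array(c['cam_to_world'])
    d=T[:3,:3]@np.linalg.solve(K,[uv[0],uv[1],1]);o=T[:3,3]
    return o+d*(z-o[2])/d[2]
def proj(n,P,c=None):
    c=c or camera_info(n);K,T=np.array(c['intrinsics']),np.array(c['cam_to_world'])
    p=K@(T[:3,:3].T@(np.array(P)-T[:3,3]));return p[:2]/p[2]
def rel(target,yaw_y=None):
    """travel units and twist units to bring the TCP to target, jaw axis (tool y) at world angle yaw_y (deg)"""
    s=ctrl.observe();R=np.array(s['ee_rot']);p=np.array(s['tcp_pos'])
    t=R.T@(np.array(target)-p)/.05
    tw=0
    if yaw_y is not None:
        cur=np.degrees(np.arctan2(R[1,1],R[0,1]));d=(yaw_y-cur+90)%180-90;tw=-d/6
    return np.round(t,3),round(tw,3)
E
python3 - <<'E'
from h import *
im=cv2.imread('pics/top0.png')
def cr(x,y,w,h,k):return cv2.resize(im[y:y+h,x:x+w],None,fx=k,fy=k,interpolation=cv2.INTER_CUBIC)
a=cr(235,125,115,70,5)
b=np.hstack([cr(380,183,45,45,5),cr(177,198,45,45,5)])
o=np.zeros((600,600,3),np.uint8);o[:350,:575]=a;o[355:580,:450]=b
cv2.imwrite('pics/crop1.png',cv2.convertScaleAbs(o,alpha=1.6))
c=camera_info('wrist');print(np.round(c['intrinsics'],1).tolist(),np.round(c['cam_to_world'],4).tolist())
for uv,z in [((400,206),.048),((199,221),.102),((291,158),.125),((223,126),.086),((297,220),.02),((365,130),.044)]:print(uv,ray('top',uv,z).round(3))
E
```

```text
[[342.1, 0.0, 318.7], [0.0, 342.1, 200.1], [0.0, 0.0, 1.0]] [[0.2347, -0.9315, -0.2778, 0.2074], [-0.9721, -0.2253, -0.0657, -0.5403], [-0.0013, 0.2854, -0.9584, 0.3737], [0.0, 0.0, 0.0, 1.0]]
(400, 206) [ 0.495 -0.321  0.048]
(199, 221) [0.456 0.292 0.102]
(291, 158) [0.638 0.013 0.125]
(223, 126) [0.749 0.224 0.086]
(297, 220) [0.458 0.002 0.02 ]
(365, 130) [ 0.74  -0.219  0.044]
```

View pics/crop1.png

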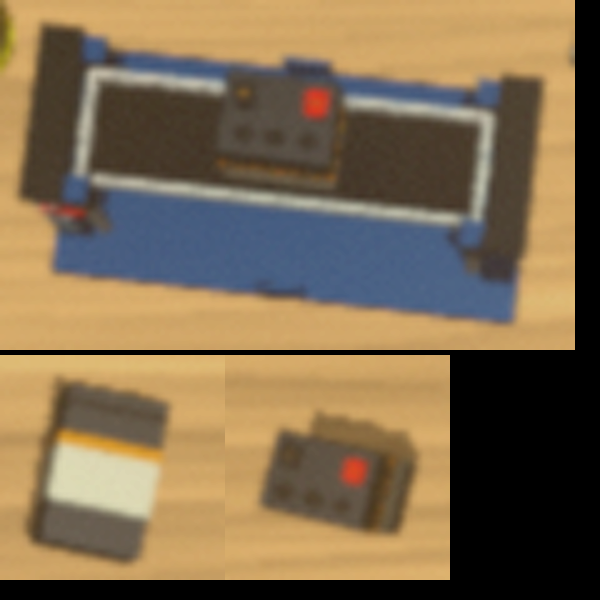

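The crop shows a grey battery with a light sleeve lying at about (400,206), its plain end towards the robot and its dark terminal end away. The standing battery's red pad is at about (203,221), towards the right in the image. The stock battery's red pad is at (298,145). The choice holds, so next I work out the poses and the first move.

```bash
python3 - <<'E'
from h import *
f=lambda x,y:(235+x/5,125+y/5)
P=[ray('top',f(*q),.133)[:2] for q in [(92,70),(493,115),(480,222),(78,182)]];P=np.array(P)
print('lip',P.round(3).tolist(),P.mean(0).round(4),'len',np.linalg.norm(P[0]-P[1]),np.linalg.norm(P[3]-P[2]),np.linalg.norm(P[0]-P[3]))
d=P[0]-P[1]+P[3]-P[2];print('row yaw',np.degrees(np.arctan2(d[1],d[0])))
B=[ray('top',f(*q),.014)[:2] for q in [(55,270),(513,322)]];print('front',np.round(B,3).tolist(),np.degrees(np.arctan2(*(B[0]-B[1])[::-1])))
f=lambda x,y:(177+(x-225)/5,198+(y-355)/5)
S=np.array([ray('top',f(*q),.102)[:2] for q in [(278,430),(383,450),(367,528),(262,505)]])
print('stand',S.mean(0),np.linalg.norm(S[0]-S[1]),np.linalg.norm(S[0]-S[3]));d=S[0]-S[1]+S[3]-S[2];print(np.degrees(np.arctan2(d[1],d[0])))
print(rel([.495,-.321,.25],-102))
E
```

```text
lip [[0.696, 0.124], [0.664, -0.115], [0.6, -0.106], [0.628, 0.132]] [0.6471 0.0086] len 0.24071917931771722 0.23982571899640417 0.06810087624539891
row yaw 82.87508589724203
front [[0.593, 0.165], [0.554, -0.129]] 82.4844449367392
stand [0.45081563 0.29924192] 0.0645095791260588 0.04574892333983419
77.51511463979266
(array([ 8.108, -2.919, -0.044]), np.float64(4.27))
```

Request:
send_rows(
  gripper=[100,100,100,100,100,100,100,100],
  travel=[
    [0.8,-0.3,0],
    [1.8,-0.65,0],
    [2.8,-1.0,0],
    [3.8,-1.4,0],
    [4.8,-1.75,0],
    [5.8,-2.1,0],
    [6.8,-2.45,0],
    [7.6,-2.75,0],
  ],
  twist=[0.5,1,1.5,2,2.5,3,3.6,4.27],
  squeeze=20,
)

```text
t: 0.9
tcp_pos: [0.4642, -0.3399, 0.2474]
ee_rot: [[0.978, -0.211, -0.0], [-0.211, -0.978, 0.002], [-0.001, -0.002, -1.0]]
contact_force: [-0.2, -1.2, 0.0]
grip_width: 0.0855
```

Request:
send_rows(
  gripper=[100,100,100],
  travel=[
    [0,0,0],
    [0,0,0],
    [0,0,0],
  ],
  twist=[0,0,0],
)

```text
t: 1.2
tcp_pos: [0.4634, -0.3404, 0.247]
ee_rot: [[0.978, -0.211, -0.001], [-0.211, -0.978, 0.002], [-0.002, -0.002, -1.0]]
contact_force: [-0.4, -0.2, -0.2]
grip_width: 0.0851
```

```bash
python3 - <<'E'
from h import *
s=ctrl.observe();print(s['t'],s['tcp_pos'],np.round(s['ee_rot'],3).tolist(),s['contact_force'])
c=camera_info('wrist');im=capture('wrist')
np.savez('w1.npz',K=c['intrinsics'],T=c['cam_to_world'])
cv2.imwrite('pics/w1.png',im[:,:,::-1]);print(rel([.495,-.321,.25],-102), proj('wrist',[.495,-.321,.048],c))
E
```

```text
1.2 [ 0.46337752 -0.3403804   0.24697674] [[0.978, -0.211, -0.001], [-0.211, -0.978, 0.002], [-0.002, -0.002, -1.0]] [-0.44227846 -0.16211285 -0.15317066]
(array([ 0.539, -0.521, -0.057]), np.float64(-0.038)) [293.49103057 149.35042889]
```

View pics/w1.png

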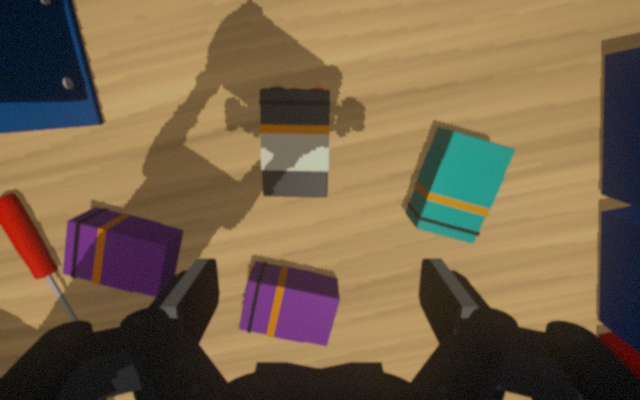

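The wrist view shows the battery's top face at corners (260,89), (330,88), (328,196) and (264,196), with the red terminal pads at its far end, row 88. The purple and turquoise look-alikes are clear of it.

```bash
python3 - <<'E'
from h import *
w=np.load('w1.npz');c={'intrinsics':w['K'],'cam_to_world':w['T']}
P=np.array([ray('wrist',q,.048,c)[:2] for q in [(260.5,89),(330,88),(328.5,196),(263.5,196)]])
print(P.round(4).tolist(),[np.linalg.norm(P[i]-P[(i+1)%4]).round(4) for i in range(4)])
far=P[:2].mean(0);near=P[2:].mean(0);u=(far-near)/np.linalg.norm(far-near);print('near',near,'u',u,np.degrees(np.arctan2(u[1],u[0])))
w_=P[1]-P[0]+P[2]-P[3];print('side',np.degrees(np.arctan2(w_[1],w_[0])))
ang=np.degrees(np.arctan2(u[1],u[0]))
g=near+.084*u;print('g',g,rel([*g,.12],ang-90),rel([*g,.024],ang-90))
E
```

```text
[[0.5544, -0.3045], [0.5419, -0.3661], [0.4428, -0.3441], [0.4564, -0.2813]] [np.float64(0.0629), np.float64(0.1015), np.float64(0.0643), np.float64(0.1007)]
near [ 0.44961675 -0.31270576] u [ 0.97467864 -0.22361025] -12.921169044330961
side -101.82189284159536
g [ 0.53148975 -0.33148902] (array([ 1.3  , -0.465,  2.541]), np.float64(0.116)) (array([ 1.303, -0.462,  4.461]), np.float64(0.116))
```

Request:
send_rows(
  gripper=[100,100,100,100,100,100,100,100],
  travel=[
    [0.7,-0.25,0.4],
    [1.3,-0.46,1.2],
    [1.3,-0.46,2.0],
    [1.3,-0.46,2.8],
    [1.3,-0.46,3.5],
    [1.3,-0.46,4.0],
    [1.3,-0.46,4.4],
    [1.3,-0.46,4.4],
  ],
  twist=[0.05,0.1,0.1,0.1,0.1,0.1,0.1,0.1],
)

```text
t: 2.05
tcp_pos: [0.5281, -0.3309, 0.0236]
ee_rot: [[0.975, -0.224, -0.006], [-0.224, -0.975, 0.007], [-0.008, -0.005, -1.0]]
contact_force: [-0.6, 1.5, 0.1]
grip_width: 0.0857
```

```bash
python3 - <<'E'
from h import *
print(ctrl.observe()['tcp_pos'],rel([.5315,-.3315,.024],-102.5))
E
```

```text
[ 0.52810012 -0.3309349   0.02355325] (array([ 0.069, -0.004, -0.009]), np.float64(-0.076))
```

Request:
send_rows(
  gripper=[60,0,0,0,0,0],
  travel=[
    [0.05,0,0],
    [0.05,0,0],
    [0.05,0,0],
    [0.05,0,0],
    [0.05,0,0],
    [0.05,0,0],
  ],
  twist=[0,0,0,0,0,0],
  squeeze=25,
)

```text
t: 2.65
tcp_pos: [0.5309, -0.3325, 0.0247]
ee_rot: [[0.975, -0.224, -0.005], [-0.224, -0.975, 0.005], [-0.006, -0.004, -1.0]]
contact_force: [-1.7, -2.5, 4.8]
grip_width: 0.0636
```

```bash
python3 - <<'E'
from h import *
s=ctrl.observe();p=s['tcp_pos'];print(p,s['contact_force'],s['grip_width'])
r=np.hypot(84,24);a0=np.arctan2(24,84)
for a in range(0,96,6):
    A=a0+np.radians(a);print(a,round((r*np.cos(A)-84)/50,3),round((r*np.sin(A)-24)/50,3))
E
```

```text
[ 0.53094547 -0.33250881  0.0247108 ] [-1.71442061 -2.48886019  4.77439249] 0.06363256108006204
0 0.0 -0.0
6 -0.059 0.173
12 -0.137 0.339
18 -0.231 0.496
24 -0.34 0.642
30 -0.465 0.776
36 -0.603 0.896
42 -0.753 1.001
48 -0.913 1.09
54 -1.081 1.161
60 -1.256 1.215
66 -1.435 1.25
72 -1.617 1.266
78 -1.8 1.263
84 -1.982 1.241
90 -2.16 1.2
```

Request:
send_rows(
  gripper=[0,0,0,0,0,0,0,0],
  travel=[
    [-0.03,0,-0.09],
    [-0.06,0,-0.18],
    [-0.1,0,-0.26],
    [-0.14,0,-0.34],
    [-0.18,0,-0.42],
    [-0.23,0,-0.5],
    [-0.28,0,-0.57],
    [-0.34,0,-0.64],
  ],
  twist=[0,0,0,0,0,0,0,0],
)

```text
t: 3.45
tcp_pos: [0.5144, -0.3288, 0.0572]
ee_rot: [[0.975, -0.224, -0.005], [-0.224, -0.975, 0.005], [-0.006, -0.004, -1.0]]
contact_force: [-0.4, -0.7, -5.5]
grip_width: 0.0635
```

```bash
python3 - <<'E'
from h import *
s=ctrl.observe();p=s['tcp_pos'];print(p,s['contact_force'],s['moment'],s['grip_width'])
im=capture('scene');cv2.imwrite('pics/s2.png',cv2.resize(im[170:300,170:310,::-1],None,fx=4,fy=4,interpolation=cv2.INTER_CUBIC))
E
```

```text
[ 0.51435693 -0.32879273  0.05715792] [-0.4252607  -0.70426555 -5.47039868] [-0.01545179 -0.18826628 -0.04703171] 0.0635139378107834
```

View pics/s2.png

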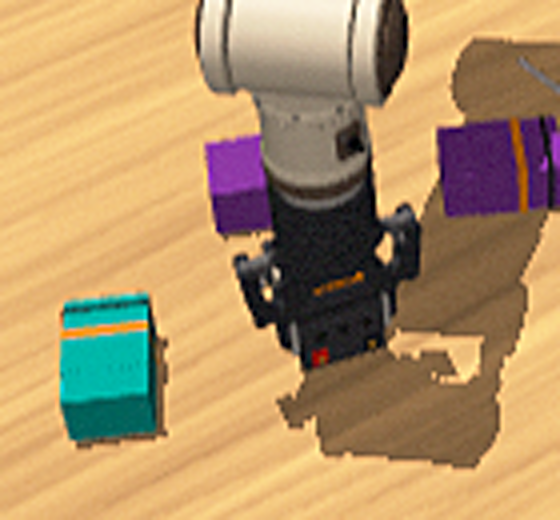

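The gripper holds the battery, terminals facing away, and it hasn't pivoted fully (the moment is 0.19 Nm). I'll ease the grip to 20 N so it can swing.

Request:
send_rows(
  gripper=[0,0,0,0,0,0,0,0],
  travel=[
    [0,0,0],
    [0,0,-0.02],
    [-0.06,0,-0.07],
    [-0.12,0,-0.13],
    [-0.19,0,-0.19],
    [-0.26,0,-0.25],
    [-0.33,0,-0.3],
    [-0.41,0,-0.36],
  ],
  twist=[0,0,0,0,0,0,0,0],
  squeeze=20,
)

```text
t: 4.3
tcp_pos: [0.494, -0.3243, 0.0761]
ee_rot: [[0.975, -0.224, -0.005], [-0.224, -0.975, 0.005], [-0.006, -0.003, -1.0]]
contact_force: [0.3, 0.1, -5.2]
grip_width: 0.0635
```

```bash
python3 - <<'E'
from h import *
s=ctrl.observe();p=s['tcp_pos'];print(p,s['contact_force'],s['moment'],s['grip_width'])
a=capture('scene')[170:300,170:310];im=capture('wrist')[:,140:500]
a=cv2.resize(a,None,fx=3,fy=400/130,interpolation=cv2.INTER_CUBIC)
cv2.imwrite('pics/s3.png',np.hstack([a,im])[:,:,::-1])
E
```

```text
[ 0.49401512 -0.32434194  0.07607051] [ 0.3469062   0.12942385 -5.24819369] [-0.06828713 -0.17950469 -0.04260778] 0.06352528084557715
```

View pics/s3.png

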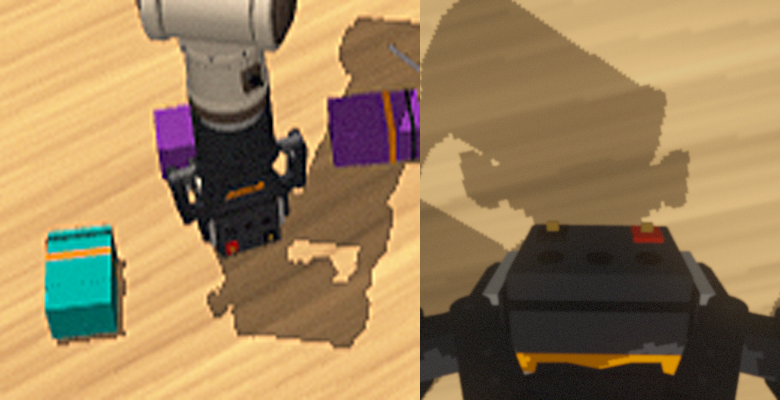

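The battery hangs in the grip and has tilted partly: in the wrist view the near end-edge is at row ~306 and the far one at ~228. I'll fit the tilt.

```bash
cat >> h.py <<'E'
def tilt(rn,rf):
    """fit tilt (deg) and grasp-to-end distance from rows of the end face's near and far edge in the wrist picture"""
    from scipy.optimize import least_squares
    s=ctrl.observe();R=np.array(s['ee_rot']);g=np.array(s['tcp_pos'])-.002*R[:,2];c=camera_info('wrist')
    u=R[:,0]*[1,1,0];u/=np.linalg.norm(u);z=np.array([0,0,1.])
    def f(x):
        a=np.radians(x[0]);e=x[1]/1000
        q=[proj('wrist',g+u*(e*np.cos(a)-t*np.sin(a))+z*(e*np.sin(a)+t*np.cos(a)),c)[1] for t in(.024,-.024)]
        return np.array(q)-[rn,rf]
    r=least_squares(f,[40,18]);return r.x.round(1),r.cost.round(2)
E
python3 -c "
from h import *
print(tilt(306,228))"
```

```text
(array([10.8, 12.8]), np.float64(0.0))
```

Tilt is only about 11°, so the pads hold it stiffly. I'll lower it until the base end is near the bench, then relax the fingers slightly by position.

Request:
send_rows(
  gripper=[0,0,0,0,0,0,72,74],
  travel=[
    [0,0,0.1],
    [0,0,0.2],
    [0,0,0.3],
    [0,0,0.4],
    [0,0,0.48],
    [0,0,0.48],
    [0,0,0.48],
    [0,0,0.48],
  ],
  twist=[0,0,0,0,0,0,0,0],
)

```text
t: 5.2
tcp_pos: [0.4941, -0.3246, 0.0526]
ee_rot: [[0.975, -0.224, -0.005], [-0.224, -0.975, 0.004], [-0.005, -0.003, -1.0]]
contact_force: [-0.6, 0.3, -5.1]
grip_width: 0.0635
```

Request:
send_rows(
  gripper=[75],
  travel=[
    [0,0,0],
  ],
  twist=[0],
)

```text
t: 5.3
tcp_pos: [0.4943, -0.3248, 0.053]
ee_rot: [[0.975, -0.224, -0.004], [-0.224, -0.975, 0.003], [-0.005, -0.002, -1.0]]
contact_force: [0.5, 0.3, -5.7]
grip_width: 0.0636
```

```bash
python3 - <<'E'
from h import *
s=ctrl.observe();p=s['tcp_pos'];print(p,s['contact_force'],s['moment'],s['grip_width'])
E
```

```text
[ 0.49432828 -0.32477996  0.05295215] [ 0.46541981  0.3371411  -5.71275786] [-0.02699979 -0.2141028  -0.02420834] 0.06361570918461613
```

Request:
send_rows(
  gripper=[76,76],
  travel=[
    [0,0,0],
    [0,0,0],
  ],
  twist=[0,0],
)

```text
t: 5.5
tcp_pos: [0.4951, -0.3256, 0.0543]
ee_rot: [[0.975, -0.224, -0.002], [-0.224, -0.975, 0.001], [-0.003, -0.001, -1.0]]
contact_force: [0.3, -0.6, 0.8]
grip_width: 0.0646
```

```bash
python3 - <<'E'
from h import *
s=ctrl.observe();p=s['tcp_pos'];print(p,s['contact_force'],s['moment'],s['grip_width'])
E
```

```text
[ 0.49509234 -0.32559493  0.05425228] [ 0.3295654  -0.643922    0.75156309] [-0.0020302   0.00537949 -0.0381208 ] 0.06462138234202187
```

```bash
python3 - <<'E'
from h import *
a=capture('scene')[170:300,170:310];im=capture('wrist')[:,140:500]
a=cv2.resize(a,None,fx=3,fy=400/130,interpolation=cv2.INTER_CUBIC)
cv2.imwrite('pics/s4.png',np.hstack([a,im])[:,:,::-1])
E
```

```text
(no output)
```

View pics/s4.png

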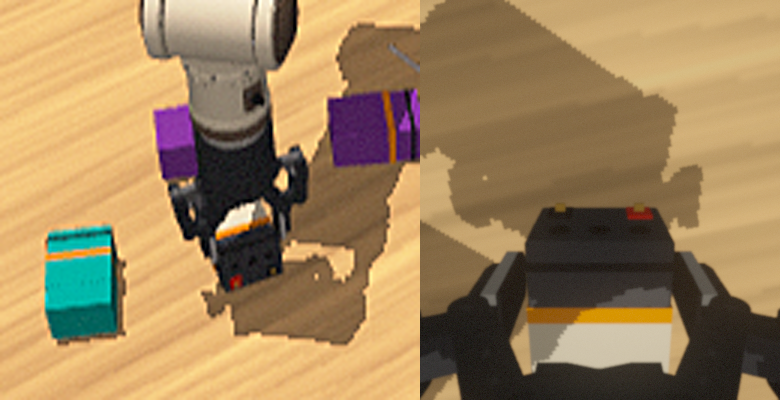

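The battery lies flat again between the open fingers: its end face spans rows 208–238, and the top edge at row 238 runs from column 247 to 391. I'll re-grip nearer the terminals and pull with a light, position-limited grip.

```bash
python3 - <<'E'
from h import *
P=[ray('wrist',q,.048)[:2] for q in[(246,238),(392,238)]]
B=[ray('wrist',q,0)[:2] for q in[(260,208),(380,208)]]
print(np.round(P,4).tolist(),np.linalg.norm(P[0]-P[1]),np.round(B,4).tolist())
e=(P[0]+P[1])/2;s=ctrl.observe();R=np.array(s['ee_rot']);print('end rel tool',R[:2,:2].T@(e-s['tcp_pos'][:2]),(e-P[0]))
d=P[1]-P[0];print(np.degrees(np.arctan2(d[1],d[0])))
g=e-.006*R[:2,0]; print(g,rel([*g,.024],None))
E
```

```text
[[0.5194, -0.2985], [0.5057, -0.3579]] 0.06089896150766812 [[0.5175, -0.2958], [0.5025, -0.3605]]
end rel tool [ 0.01786074 -0.00127667] [-0.00684391 -0.02967039]
-102.98892851232846
[ 0.50674228 -0.32685518] (array([ 0.239, -0.025,  0.599]), 0)
```

Request:
send_rows(
  gripper=[85,85,85,85,85,76,74.5,74.5],
  travel=[
    [0,0,0],
    [0.2,-0.02,0],
    [0.2,-0.02,0.3],
    [0.2,-0.02,0.55],
    [0.2,-0.02,0.55],
    [0.2,-0.02,0.55],
    [0.2,-0.02,0.55],
    [0.2,-0.02,0.55],
  ],
  twist=[0,0,0,0,0,0,0,0],
  squeeze=20,
)

```text
t: 6.4
tcp_pos: [0.5044, -0.3264, 0.026]
ee_rot: [[0.975, -0.224, -0.003], [-0.224, -0.975, 0.002], [-0.004, -0.002, -1.0]]
contact_force: [-1.0, -0.3, -4.1]
grip_width: 0.0638
```

Request:
send_rows(
  gripper=[74.5,74.5,74.5,74.5,74.5],
  travel=[
    [0,0,0],
    [0,0,-0.1],
    [-0.03,0,-0.2],
    [-0.07,0,-0.3],
    [-0.12,0,-0.4],
  ],
  twist=[0,0,0,0,0],
)

```text
t: 6.9
tcp_pos: [0.4985, -0.325, 0.0466]
ee_rot: [[0.975, -0.224, -0.003], [-0.224, -0.975, 0.002], [-0.004, -0.002, -1.0]]
contact_force: [-0.5, 0.7, -4.5]
grip_width: 0.0639
```

```bash
python3 - <<'E'
from h import *
s=ctrl.observe();p=s['tcp_pos'];print(p,s['contact_force'],s['moment'],s['grip_width'])
E
```

```text
[ 0.49852132 -0.32500278  0.04663139] [-0.47609167  0.72857433 -4.50604762] [ 0.02834389 -0.06516533  0.00606148] 0.06389192801707971
```

The moment fell to −0.07 Nm with 4.5 N carried, so it now pivots with its base on the bench. Following the arc.

Request:
send_rows(
  gripper=[74.5,74.5,74.5,74.5,74.5,74.5,74.5,74.5],
  travel=[
    [-0.13,0,-0.09],
    [-0.19,0,-0.17],
    [-0.27,0,-0.28],
    [-0.36,0,-0.38],
    [-0.46,0,-0.47],
    [-0.57,0,-0.56],
    [-0.68,0,-0.64],
    [-0.79,0,-0.71],
  ],
  twist=[0,0,0,0,0,0,0,0],
)

```text
t: 7.7
tcp_pos: [0.4596, -0.3161, 0.0826]
ee_rot: [[0.975, -0.224, -0.003], [-0.224, -0.975, 0.002], [-0.004, -0.002, -1.0]]
contact_force: [0.2, 0.0, -6.4]
grip_width: 0.0641
```

```bash
python3 - <<'E'
from h import *
s=ctrl.observe();p=s['tcp_pos'];print(p,s['contact_force'],s['moment'],s['grip_width'])
cv2.imwrite('pics/w5.png',capture('wrist')[:,140:500,::-1])
E
```

```text
[ 0.45962959 -0.31607016  0.08258862] [ 0.2157633   0.0380081  -6.37147983] [-0.05242099 -0.13818009 -0.00455819] 0.06405514613064586
```

View pics/w5.png

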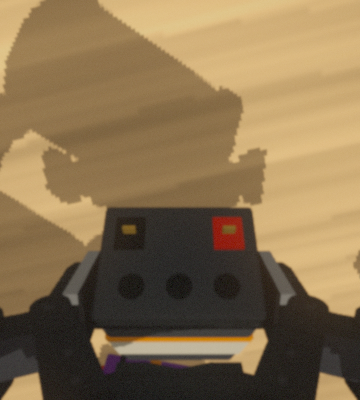

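The terminal face now turns upward: far edge at row 208, near edge at ~325.

```bash
python3 -c "
from h import *
print(tilt(325,208),tilt(328,208),tilt(322,208))"
```

```text
(array([32.5, 21.1]), np.float64(0.0)) (array([34.4, 21.2]), np.float64(0.0)) (array([30.7, 21.1]), np.float64(0.0))
```

Request:
send_rows(
  gripper=[74.7,74.7,74.7],
  travel=[
    [0,0,0],
    [0,0,0],
    [0,0,0],
  ],
  twist=[0,0,0],
)

```text
t: 8.05
tcp_pos: [0.459, -0.3159, 0.0828]
ee_rot: [[0.975, -0.224, -0.004], [-0.224, -0.975, 0.003], [-0.005, -0.002, -1.0]]
contact_force: [-0.4, -0.4, -3.2]
grip_width: 0.064
```

```bash
python3 - <<'E'
from h import *
s=ctrl.observe();p=s['tcp_pos'];print(p,s['contact_force'],s['moment'],s['grip_width'])
E
```

```text
[ 0.45901862 -0.31594769  0.08281366] [-0.42695031 -0.43696997 -3.15809014] [-0.00163327  0.1263858  -0.0236263 ] 0.06399844601692484
```

```bash
cat >> h.py <<'E'
def red(im):
    h=cv2.cvtColor(im,cv2.COLOR_RGB2HSV);m=((h[...,0]<8)|(h[...,0]>172))&(h[...,1]>150)&(h[...,2]>60)
    m=m.astype(np.uint8);m[:,:150]=0;m[:,520:]=0
    n,l,st,c=cv2.connectedComponentsWithStats(m);i=1+np.argmax(st[1:,4]);return st[i].tolist(),c[i].round(1)
E
python3 - <<'E'
from h import *
w=cv2.imread('pics/w5.png')[:,:,::-1];f=np.zeros((400,640,3),np.uint8);f[:,140:500]=w;print('w5',red(f))
im=capture('wrist');print(red(im));cv2.imwrite('pics/w6.png',im[:,:,::-1])
# column profile at middle of face
print(cv2.cvtColor(im,cv2.COLOR_RGB2GRAY)[180:400:5,310:330].mean(1).astype(int).tolist())
print(cv2.cvtColor(f,cv2.COLOR_RGB2GRAY)[180:400:5,310:330].mean(1).astype(int).tolist())
print(ctrl.observe()['contact_force'],ctrl.observe()['moment'])
E
```

```text
w5 ([352, 216, 33, 35, 908], array([367.6, 233.6]))
([352, 216, 33, 35, 928], array([367.7, 233.3]))
[120, 113, 109, 110, 110, 104, 46, 45, 45, 44, 44, 44, 42, 43, 43, 42, 41, 42, 41, 31, 25, 26, 27, 28, 40, 44, 43, 45, 41, 36, 57, 81, 157, 181, 178, 63, 114, 53, 33, 31, 33, 30, 30, 29]
[123, 114, 108, 109, 111, 106, 47, 46, 46, 45, 43, 43, 42, 43, 43, 42, 42, 41, 43, 32, 25, 26, 26, 28, 41, 44, 45, 45, 42, 37, 51, 69, 146, 182, 182, 86, 100, 69, 35, 35, 34, 33, 33, 31]
[-0.33738427  0.48572096 -3.05519066] [ 0.00868653  0.17278554 -0.022426  ]
```

No change in the picture, but now 3 N is carried, half the weight, so the base rests on the bench. By the height that is ~47° tilt. Continuing the arc.

Request:
send_rows(
  gripper=[74.7,74.7,74.7,74.7,74.7,74.7,74.7],
  travel=[
    [-0.08,0,-0.04],
    [-0.15,0,-0.08],
    [-0.24,0,-0.11],
    [-0.34,0,-0.15],
    [-0.44,0,-0.18],
    [-0.54,0,-0.2],
    [-0.64,0,-0.22],
  ],
  twist=[0,0,0,0,0,0,0],
)

```text
t: 8.8
tcp_pos: [0.4279, -0.309, 0.0946]
ee_rot: [[0.975, -0.224, -0.003], [-0.224, -0.975, 0.002], [-0.004, -0.001, -1.0]]
contact_force: [1.9, 0.0, -1.0]
grip_width: 0.0639
```

```bash
python3 - <<'E'
from h import *
s=ctrl.observe();p=s['tcp_pos'];print(p,s['contact_force'],s['moment'],s['grip_width'])
im=capture('wrist');print(red(im));cv2.imwrite('pics/w7.png',im[:,:,::-1])
print(cv2.cvtColor(im,cv2.COLOR_RGB2GRAY)[180:400:5,310:330].mean(1).astype(int).tolist())
E
```

```text
[ 0.42786117 -0.30895539  0.09456573] [ 1.91740317  0.01978035 -1.03461151] [ 0.14628067 -0.32679155 -0.04117062] 0.0639206753880299
([354, 212, 34, 38, 1105], array([370. , 231.1]))
[116, 116, 118, 118, 47, 49, 49, 47, 47, 47, 47, 47, 47, 46, 47, 47, 46, 47, 47, 43, 33, 31, 32, 32, 36, 48, 48, 47, 41, 44, 44, 44, 45, 44, 44, 44, 43, 77, 28, 24, 25, 25, 25, 24]
```

Request:
send_rows(
  gripper=[74.7,74.7,74.7,74.7,74.7,74.7,74.7],
  travel=[
    [-0.1,0,-0.02],
    [-0.2,0,-0.02],
    [-0.3,0,-0.02],
    [-0.4,0,-0.02],
    [-0.5,0,0],
    [-0.6,0,0],
    [-0.6,0,0],
  ],
  twist=[0,0,0,0,0,0,0],
)

```text
t: 9.55
tcp_pos: [0.3983, -0.3026, 0.0957]
ee_rot: [[0.974, -0.224, -0.003], [-0.224, -0.974, 0.001], [-0.003, -0.0, -1.0]]
contact_force: [0.5, 2.0, 2.6]
grip_width: 0.0636
```

```bash
python3 - <<'E'
from h import *
s=ctrl.observe();p=s['tcp_pos'];print(p,s['contact_force'],s['moment'],s['grip_width'])
im=capture('wrist');print(red(im))
a=capture('scene')[150:280,160:300];a=cv2.resize(a,None,fx=3,fy=400/130,interpolation=cv2.INTER_CUBIC)
cv2.imwrite('pics/s8.png',np.hstack([a,im[:,140:500]])[:,:,::-1])
E
```

```text
[ 0.39827446 -0.3025775   0.09574872] [0.46212398 2.00609621 2.64097371] [ 0.27110794 -0.3198177  -0.04511125] 0.063622694705077
([355, 212, 34, 39, 1160], array([371.1, 231.3]))
```

View pics/s8.png

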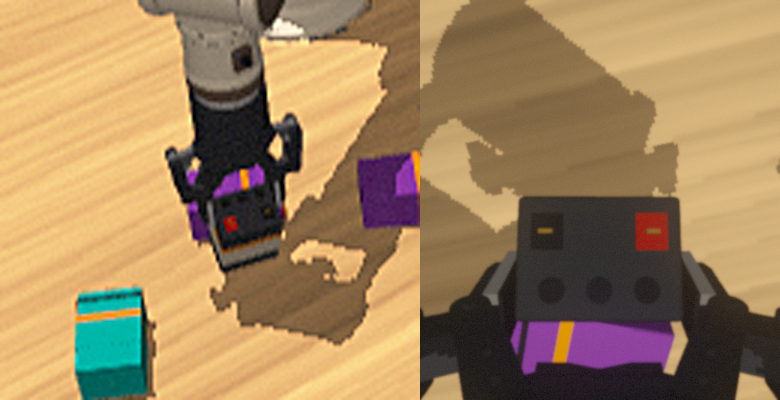

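The battery stands nearly upright, terminals on top: the terminal face spans rows 197–320 in the wrist view. The purple look-alike is just behind it. I'll check the remaining tilt and the clearance.

```bash
python3 - <<'E'
from h import *
print(tilt(320,197))
s=ctrl.observe();R=np.array(s['ee_rot']);print(R[:2,:2].T@(ray('top',(386,263),.048)[:2]-s['tcp_pos'][:2]),ray('top',(386,263),.048))
# predicted rows for upright battery with grasp at s=94..98
g=np.array(s['tcp_pos'])-.002*R[:,2];u=R[:,0]
for e in(.004,.008,.012,.02):
  for th in(70,80,90):
    a=np.radians(th);z=np.array([0,0,1.])
    print(e,th,[proj('wrist',g+u*(e*np.cos(a)-t*np.sin(a))+z*(e*np.sin(a)+t*np.cos(a))+R[:,1]*y)[k].round(0) for t in(.024,-.024) for y,k in((0,1),(.032,0),(-.032,0))])
E
```

```text
(array([34.3, 28.2]), np.float64(0.0))
[-0.08411256 -0.01183389] [ 0.31915371 -0.27222702  0.048     ]
0.004 70 [np.float64(350.0), np.float64(403.0), np.float64(241.0), np.float64(227.0), np.float64(402.0), np.float64(243.0)]
0.004 80 [np.float64(347.0), np.float64(401.0), np.float64(243.0), np.float64(230.0), np.float64(404.0), np.float64(240.0)]
0.004 90 [np.float64(342.0), np.float64(398.0), np.float64(246.0), np.float64(235.0), np.float64(407.0), np.float64(238.0)]
0.008 70 [np.float64(354.0), np.float64(406.0), np.float64(239.0), np.float64(228.0), np.float64(404.0), np.float64(240.0)]
0.008 80 [np.float64(352.0), np.float64(403.0), np.float64(241.0), np.float64(233.0), np.float64(407.0), np.float64(238.0)]
0.008 90 [np.float64(349.0), np.float64(401.0), np.float64(244.0), np.float64(240.0), np.float64(410.0), np.float64(235.0)]
0.012 70 [np.float64(358.0), np.float64(409.0), np.float64(236.0), np.float64(228.0), np.float64(407.0), np.float64(238.0)]
0.012 80 [np.float64(358.0), np.float64(406.0), np.float64(239.0), np.float64(235.0), np.float64(410.0), np.float64(235.0)]
0.012 90 [np.float64(356.0), np.float64(403.0), np.float64(242.0), np.float64(244.0), np.float64(412.0), np.float64(233.0)]
0.02 70 [np.float64(367.0), np.float64(415.0), np.float64(231.0), np.float64(228.0), np.float64(413.0), np.float64(233.0)]
0.02 80 [np.float64(371.0), np.float64(412.0), np.float64(234.0), np.float64(240.0), np.float64(416.0), np.float64(230.0)]
0.02 90 [np.float64(371.0), np.float64(408.0), np.float64(237.0), np.float64(254.0), np.float64(419.0), np.float64(227.0)]
```

```bash
cat >> h.py <<'E'
def pnp(px,c=None):
    """terminal face corners: far-left, far-right, near-right, near-left (image) -> battery axes in the tool frame"""
    c=c or camera_info('wrist');K,T=np.array(c['intrinsics']),np.array(c['cam_to_world'])
    obj=np.array([[-32,24,0],[32,24,0],[32,-24,0],[-32,-24,0]],float)/1000
    ok,r,t=cv2.solvePnP(obj,np.array(px,float),K,None);Rw=T[:3,:3]@cv2.Rodrigues(r)[0];p=T[:3,:3]@t[:,0]+T[:3,3]
    return Rw,p,cv2.projectPoints(obj,r,t,K,None)[0][:,0].round(1).tolist()
E
python3 - <<'E'
from h import *
Rw,p,q=pnp([(239,197),(399,197),(408,321),(232,321)])
print(Rw.round(3).tolist(),p.round(4),q);n=Rw[:,2];print('normal tilt from up',np.degrees(np.arccos(abs(n[2]))))
E
```

```text
[[-0.225, 0.809, 0.543], [-0.974, -0.184, -0.131], [-0.006, -0.559, 0.829]] [ 0.414  -0.3052  0.1019] [[240.4, 196.3], [398.2, 196.1], [407.6, 321.4], [231.9, 322.0]]
normal tilt from up 33.98035338101694
```

The PnP fit shows it still leans 34° from vertical, with its low edge at about x=0.378 beside the purple block. I'll grip firmly, lift and back away from the block before tipping it the rest of the way.

Request:
send_rows(
  gripper=[0,0,0,0,0,0,0,0],
  travel=[
    [0,0,0],
    [0,0,-0.15],
    [0,0,-0.35],
    [0.2,0,-0.5],
    [0.5,0,-0.5],
    [0.9,0,-0.5],
    [1.3,0,-0.5],
    [1.6,0,-0.5],
  ],
  twist=[0,0,0,0,0,0,0,0],
  squeeze=30,
)

```text
t: 10.45
tcp_pos: [0.4779, -0.3209, 0.1206]
ee_rot: [[0.975, -0.224, -0.003], [-0.224, -0.975, 0.001], [-0.003, -0.0, -1.0]]
contact_force: [-0.5, -0.2, -4.9]
grip_width: 0.0634
```

```bash
cat >> h.py <<'E'
def face(im):
    """dark terminal face: red pad bbox as a compact fingerprint, and the face outline from the dark region"""
    h=cv2.cvtColor(im,cv2.COLOR_RGB2HSV);return red(im)
E
python3 - <<'E'
from h import *
s=ctrl.observe();p=s['tcp_pos'];print(p,s['contact_force'],s['moment'],s['grip_width'])
im=capture('wrist');print(red(im));t=capture('top');t0=cv2.imread('pics/top0.png')[:,:,::-1]
def pur(t):
    h=cv2.cvtColor(t,cv2.COLOR_RGB2HSV);m=((h[...,0]>130)&(h[...,0]<160)&(h[...,1]>90)).astype(np.uint8)
    n,l,st,c=cv2.connectedComponentsWithStats(m);return [(st[i].tolist(),c[i].round(1).tolist()) for i in range(1,n) if st[i][4]>60]
print(pur(t0));print(pur(t))
g=cv2.cvtColor(im,cv2.COLOR_RGB2GRAY);print(g[180:400:4,310:330].mean(1).astype(int).tolist())
cv2.imwrite('pics/w9.png',im[:,:,::-1])
E
```

```text
[ 0.47786849 -0.32085098  0.12064876] [-0.47264588 -0.18150344 -4.87258179] [-0.00668974 -0.06118999  0.04652215] 0.06341472134329323
([355, 212, 34, 39, 1161], array([371. , 230.7]))
[([315, 216, 16, 21, 161], [322.7, 225.8]), ([327, 222, 24, 25, 365], [338.5, 234.3]), ([368, 249, 16, 21, 171], [375.6, 259.0]), ([381, 254, 24, 24, 371], [392.5, 266.3])]
[([315, 216, 16, 20, 147], [322.7, 225.4]), ([327, 223, 24, 24, 323], [338.4, 234.6])]
[118, 120, 124, 120, 76, 51, 51, 52, 51, 50, 50, 51, 51, 50, 49, 49, 49, 49, 49, 48, 50, 49, 49, 49, 46, 39, 38, 38, 38, 39, 42, 52, 53, 54, 54, 91, 173, 172, 175, 174, 173, 128, 111, 56, 51, 51, 50, 39, 32, 32, 31, 32, 31, 29, 29]
```

Request:
send_rows(
  gripper=[0,0,0,0,72,74,74.7,74.7],
  travel=[
    [0,0,0.15],
    [0,0,0.3],
    [0,0,0.4],
    [0,0,0.4],
    [0,0,0.4],
    [0,0,0.4],
    [0,0,0.4],
    [0,0,0.4],
  ],
  twist=[0,0,0,0,0,0,0,0],
  squeeze=20,
)

```text
t: 11.35
tcp_pos: [0.4784, -0.3212, 0.1012]
ee_rot: [[0.975, -0.223, -0.002], [-0.223, -0.975, -0.0], [-0.002, 0.001, -1.0]]
contact_force: [0.0, -0.1, -5.6]
grip_width: 0.0633
```

```bash
cat > st.py <<'E'
from h import *
s=ctrl.observe();p=s['tcp_pos'];print(p,s['contact_force'].round(1),s['moment'].round(3),s['grip_width'])
im=capture('wrist');print(red(im))
E
python3 st.py
```

```text
[ 0.47844986 -0.32121701  0.10116357] [ 0.  -0.1 -5.6] [ 0.02  -0.049  0.008] 0.06331784291464637
([355, 212, 34, 39, 1156], array([371. , 230.7]))
```

Request:
send_rows(
  gripper=[74.85,74.85],
  travel=[
    [0,0,0],
    [0,0,0],
  ],
  twist=[0,0],
)

```text
t: 11.6
tcp_pos: [0.4785, -0.3212, 0.1012]
ee_rot: [[0.975, -0.223, -0.002], [-0.223, -0.975, -0.0], [-0.002, 0.001, -1.0]]
contact_force: [0.3, 0.0, -5.2]
grip_width: 0.0639
```

```bash
python3 st.py
```

```text
[ 0.47848272 -0.32123661  0.10120276] [ 0.3  0.  -5.2] [ 0.036 -0.086 -0.041] 0.0638774869112769
([355, 212, 34, 39, 1184], array([371.2, 231. ]))
```

Request:
send_rows(
  gripper=[75,75],
  travel=[
    [0,0,0],
    [0,0,0],
  ],
  twist=[0,0],
)

```text
t: 11.85
tcp_pos: [0.4791, -0.3219, 0.1022]
ee_rot: [[0.975, -0.223, -0.0], [-0.223, -0.975, -0.002], [-0.0, 0.002, -1.0]]
contact_force: [-0.7, -0.0, -0.3]
grip_width: 0.0642
```

```bash
python3 st.py
```

```text
[ 0.47909018 -0.32186214  0.10222099] [-0.7 -0.  -0.3] [ 0.069  0.008 -0.023] 0.06422253709082142
([353, 208, 32, 37, 1063], array([368.4, 225.8]))
```

Request:
send_rows(
  gripper=[75.1,75.1],
  travel=[
    [0,0,0],
    [0,0,0],
  ],
  twist=[0,0],
)

```text
t: 12.1
tcp_pos: [0.4795, -0.3221, 0.1029]
ee_rot: [[0.975, -0.223, 0.001], [-0.223, -0.975, -0.002], [0.001, 0.002, -1.0]]
contact_force: [0.4, 1.0, 0.6]
grip_width: 0.0644
```

```bash
python3 st.py
```

```text
[ 0.47951322 -0.3221306   0.10288102] [0.4 1.  0.6] [ 0.167 -0.071 -0.008] 0.06442677718540163
([353, 209, 32, 36, 1054], array([368.1, 226.7]))
```

Request:
send_rows(
  gripper=[75,75,75,75,75,75],
  travel=[
    [-0.08,0,0],
    [-0.16,0,-0.02],
    [-0.24,0,-0.03],
    [-0.32,0,-0.03],
    [-0.4,0,-0.03],
    [-0.5,0,-0.03],
  ],
  twist=[0,0,0,0,0,0],
)

```text
t: 12.75
tcp_pos: [0.4548, -0.3164, 0.1043]
ee_rot: [[0.975, -0.223, 0.001], [-0.223, -0.975, -0.002], [0.001, 0.002, -1.0]]
contact_force: [-0.1, 0.6, -0.2]
grip_width: 0.0642
```

```bash
python3 st.py; python3 - <<'E'
from h import *
im=capture('wrist');t=capture('top');a=capture('scene')[150:280,160:300];a=cv2.resize(a,None,fx=3,fy=400/130,interpolation=cv2.INTER_CUBIC)
cv2.imwrite('pics/s10.png',np.hstack([a,im[:,140:500]])[:,:,::-1])
E
```

```text
[ 0.45483184 -0.31637742  0.10425044] [-0.1  0.6 -0.2] [0.052 0.007 0.042] 0.06423566891501505
([352, 251, 32, 35, 917], array([367.2, 267.1]))
```

View pics/s10.png

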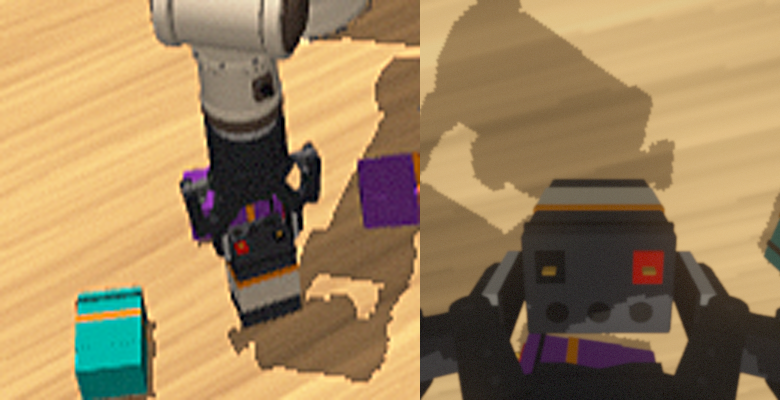

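Now it looks upright: the far side face with the sleeve shows above the terminal face, whose corners are at about (244,236), (396,236), (390,331) and (250,333).

```bash
python3 - <<'E'
from h import *
Rw,p,q=pnp([(245,236),(396,236),(389.5,331),(250,332.5)])
n=Rw[:,2];print(Rw.round(3).tolist(),p.round(4),q,'tilt',np.degrees(np.arccos(abs(n[2]))))
P=np.array([ray('wrist',c,.102)[:2] for c in[(245,236),(396,236),(389.5,331),(250,332.5)]]);print(P.round(4).tolist(),P.mean(0))
t=capture('top');h=cv2.cvtColor(t,cv2.COLOR_RGB2HSV);m=((h[...,0]>130)&(h[...,0]<160)&(h[...,1]>90)).astype(np.uint8)
n,l,st,c=cv2.connectedComponentsWithStats(m);print(st[1:].tolist())
E
```

```text
[[-0.231, 0.973, -0.01], [-0.973, -0.231, -0.019], [-0.02, 0.006, 1.0]] [ 0.4492 -0.3144  0.0963] [[244.7, 236.0], [396.4, 235.6], [388.8, 331.3], [250.6, 332.6]] tilt 1.21403484839541
[[0.4817, -0.2905], [0.4679, -0.35], [0.4238, -0.3399], [0.437, -0.2796]] [ 0.45257772 -0.31500329]
[[315, 216, 16, 20, 154], [327, 223, 24, 24, 326]]
```

It stands upright (tilt ~1°) at about (0.451, −0.315). Next I release, rise, and turn 90° to grip across 48 mm.

Request:
send_rows(
  gripper=[80,90,100,100,100,100,100],
  travel=[
    [0,0,0],
    [0,0,0],
    [0,0,0],
    [0,0,-0.2],
    [0,0,-0.6],
    [0,0,-1.2],
    [0,0,-1.2],
  ],
  twist=[0,0,0,0,0,0,0],
)

```text
t: 13.7
tcp_pos: [0.4572, -0.3185, 0.1696]
ee_rot: [[0.975, -0.223, 0.006], [-0.223, -0.975, -0.009], [0.008, 0.007, -1.0]]
contact_force: [0.6, -0.9, 0.4]
grip_width: 0.0853
```

```bash
python3 - <<'E'
from h import *
s=ctrl.observe();print(s['joint_positions'].round(2));print(s['tcp_pos'],rel([.451,-.315,.165],-13.0))
E
```

```text
[-0.82  0.18  1.74 -0.    1.22  0.97]
[ 0.45720075 -0.3185483   0.16960042] (array([-0.137, -0.042,  0.091]), np.float64(-14.981))
```

Request:
send_rows(
  gripper=[100,100,100,100,100,100,100,100],
  travel=[
    [0,0,0],
    [0,0,0],
    [0,0,0],
    [-0.14,-0.04,0],
    [-0.14,-0.04,0],
    [-0.14,-0.04,0],
    [-0.14,-0.04,0],
    [-0.14,-0.04,0],
  ],
  twist=[-1.4,-2.8,-4.2,-5.6,-7,-8.4,-9.8,-11.2],
)

```text
t: 14.5
tcp_pos: [0.4508, -0.315, 0.1696]
ee_rot: [[0.578, 0.816, 0.006], [0.816, -0.578, -0.009], [-0.004, 0.01, -1.0]]
contact_force: [-0.0, -0.8, 0.1]
grip_width: 0.0856
```

Request:
send_rows(
  gripper=[100,100,100,100,100],
  travel=[
    [0,0,0],
    [0,0,0],
    [0,0,0],
    [0,0,0],
    [0,0,0],
  ],
  twist=[-1.4,-2.8,-4,-4,-4],
)

```text
t: 15.0
tcp_pos: [0.4508, -0.315, 0.1696]
ee_rot: [[0.199, 0.98, 0.006], [0.98, -0.199, -0.009], [-0.007, 0.008, -1.0]]
contact_force: [-0.5, -0.2, 0.2]
grip_width: 0.0855
```

```bash
python3 - <<'E'
from h import *
print(ctrl.observe()['tcp_pos'],rel([.451,-.315,.082],-13.0));im=capture('wrist');cv2.imwrite('pics/w11.png',im[:,:,::-1]);print(red(im))
c=camera_info('wrist');np.savez('w11.npz',K=c['intrinsics'],T=c['cam_to_world'])
r=red(im)[1];print('red',ray('wrist',r,.1025))
u=np.array([np.cos(np.radians(-13)),np.sin(np.radians(-13))]);v=np.array([-u[1],u[0]])
for cx,cy in((24,32),(24,-32),(-24,-32),(-24,32)):print(proj('wrist',[*(np.array([.451,-.315])+cx/1e3*u+cy/1e3*v),.102]).round(0))
g=cv2.cvtColor(im,cv2.COLOR_RGB2HSV)
E
```

```text
[ 0.45076597 -0.31497467  0.16962829] (array([ 0.014, -0.01 ,  1.752]), np.float64(0.25))
([321, 246, 25, 20, 434], array([333.3, 255.2]))
red [ 0.4572131  -0.33662601  0.1025    ]
[359. 174.]
[353. 273.]
[277. 272.]
[276. 172.]
```

The red pad is where an upright battery at (0.451, −0.315) should show it, within 2–3 mm. Descending and gripping across 48 mm.

Request:
send_rows(
  gripper=[100,100,100,100,100,100],
  travel=[
    [0,0,0.3],
    [0,0,0.8],
    [0,0,1.3],
    [0,0,1.6],
    [0,0,1.75],
    [0,0,1.75],
  ],
  twist=[0.25,0.25,0.25,0.25,0.25,0.25],
)

```text
t: 15.65
tcp_pos: [0.4508, -0.3152, 0.0809]
ee_rot: [[0.225, 0.974, 0.005], [0.974, -0.225, -0.007], [-0.006, 0.006, -1.0]]
contact_force: [-0.3, 1.0, 0.4]
grip_width: 0.0852
```

Request:
send_rows(
  gripper=[70,40,0,0,0,0,0,0],
  travel=[
    [0,0,0],
    [0,0,0],
    [0,0,0],
    [0,0,0],
    [0,0,0],
    [0,0,0],
    [0,0,0],
    [0,0,-0.04],
  ],
  twist=[0,0,0,0,0,0,0,0],
  squeeze=40,
)

```text
t: 16.45
tcp_pos: [0.4505, -0.3149, 0.0825]
ee_rot: [[0.226, 0.974, 0.005], [0.974, -0.226, -0.007], [-0.005, 0.006, -1.0]]
contact_force: [-0.0, 0.3, -4.8]
grip_width: 0.0476
```

```bash
python3 st.py
```

```text
[ 0.45049733 -0.31489551  0.08254814] [-0.   0.3 -4.8] [ 0.037  0.075 -0.05 ] 0.047594104865348326
([327, 343, 40, 25, 801], array([345.3, 353.1]))
```

Gripped (47.6 mm opening, 4.8 N carried). Before placing, I'll check the tray pose by overlaying it on the scene camera's first picture.

```bash
python3 - <<'E'
from h import *
im=cv2.imread('pics/scene0.png');k=5;x0,y0,w,h=310,165,120,110
o=cv2.resize(im[y0:y0+h,x0:x0+w],None,fx=k,fy=k,interpolation=cv2.INTER_CUBIC)
c=np.array([.647,.0086]);a=np.radians(-7.3);u=np.array([np.cos(a),np.sin(a)]);v=np.array([-u[1],u[0]])
def box(cx,cy,hx,hy,z,col):
    P=[proj('scene',[*(c+(cx+i*hx)*u+(cy+j*hy)*v),z]) for i,j in((1,1),(1,-1),(-1,-1),(-1,1))]
    cv2.polylines(o,[np.round((np.array(P)-[x0-.5,y0-.5])*k).astype(int)],True,col,1)
box(0,0,.034,.121,.133,(0,255,0));box(0,0,.024,.032,.227,(255,0,255));box(0,0,.075,.15,.014,(0,255,255))
box(0,.136,.05,.011,.155,(255,255,0));box(0,-.136,.05,.011,.155,(255,255,0))
cv2.imwrite('pics/ov.png',cv2.convertScaleAbs(o,alpha=1.2))
r=c-.077*v;print(r,rel([*r,.262],-7.3),rel([.4505,-.315,.262]))
E
```

```text
[ 0.63721603 -0.06777587] (array([ 5.635,  2.547, -3.606]), np.float64(-0.956)) (array([-0.024,  0.024, -3.591]), 0)
```

View pics/ov.png

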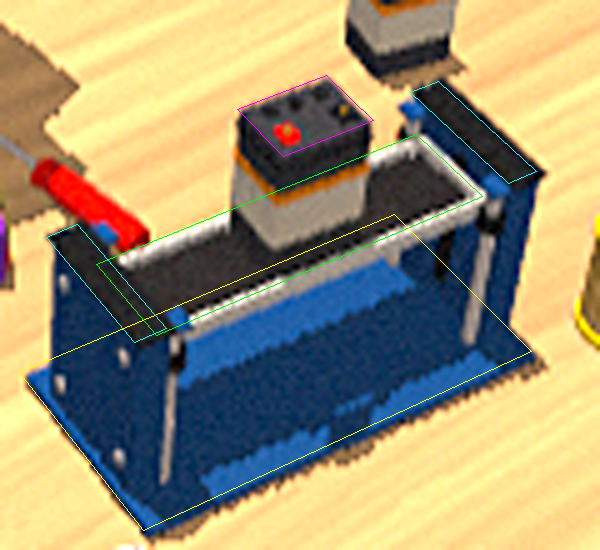

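The overlay fits within about 1 original pixel, so the tray pose stands. Lifting and carrying to tray_right.

Request:
send_rows(
  gripper=[0,0,0,0,0,0,0,0],
  travel=[
    [0,0,-0.3],
    [0,0,-0.8],
    [0,0,-1.4],
    [0,0,-2.0],
    [0,0,-2.6],
    [0,0,-3.1],
    [0,0,-3.5],
    [0,0,-3.6],
  ],
  twist=[0,0,0,0,0,0,0,0],
)

```text
t: 17.3
tcp_pos: [0.4504, -0.3142, 0.2656]
ee_rot: [[0.225, 0.974, 0.008], [0.974, -0.225, -0.01], [-0.008, 0.01, -1.0]]
contact_force: [0.0, -0.6, -6.3]
grip_width: 0.0475
```

Request:
send_rows(
  gripper=[0,0,0,0,0,0,0,0],
  travel=[
    [0.3,0.15,0],
    [0.8,0.4,0],
    [1.5,0.7,0],
    [2.2,1.0,0],
    [2.9,1.3,0],
    [3.6,1.6,0],
    [4.3,1.9,0],
    [4.8,2.15,0],
  ],
  twist=[-0.1,-0.2,-0.4,-0.6,-0.8,-0.96,-0.96,-0.96],
)

```text
t: 18.1
tcp_pos: [0.6094, -0.1019, 0.2631]
ee_rot: [[0.125, 0.992, 0.005], [0.992, -0.125, -0.008], [-0.007, 0.006, -1.0]]
contact_force: [0.7, -0.6, -5.9]
grip_width: 0.0475
```

```bash
python3 st.py; python3 -c "
from h import *
print(rel([.6372,-.0678,.262],-7.3))"
```

```text
[ 0.60935049 -0.10194766  0.26310527] [ 0.7 -0.6 -5.9] [-0.06   0.003 -0.023] 0.047546811087026394
([150, 62, 59, 36, 1463], array([177.7,  79. ]))
(array([0.679, 0.437, 0.022]), np.float64(0.042))
```

Request:
send_rows(
  gripper=[0,0,0,0,0,0,0,0],
  travel=[
    [0.25,0.15,0],
    [0.5,0.3,0],
    [0.68,0.44,0],
    [0.68,0.44,0.2],
    [0.68,0.44,0.4],
    [0.68,0.44,0.6],
    [0.68,0.44,0.8],
    [0.68,0.44,0.9],
  ],
  twist=[0,0,0,0,0,0,0,0],
)

```text
t: 18.95
tcp_pos: [0.6367, -0.0682, 0.216]
ee_rot: [[0.123, 0.992, 0.005], [0.992, -0.123, -0.004], [-0.004, 0.005, -1.0]]
contact_force: [-0.4, -0.8, -6.2]
grip_width: 0.0472
```

```bash
python3 st.py; python3 -c "
from h import *
print(rel([.6372,-.0678,.206],-7.3))"
```

```text
[ 0.63667032 -0.06821844  0.21604341] [-0.4 -0.8 -6.2] [-0.004 -0.     0.022] 0.04722256504143969
([331, 131, 45, 39, 1525], array([352.9, 149.4]))
(array([0.009, 0.011, 0.193]), np.float64(0.036))
```

Request:
send_rows(
  gripper=[0,0,0,0,0,0,0,0],
  travel=[
    [0,0,0.08],
    [0,0,0.16],
    [0,0,0.24],
    [0,0,0.32],
    [0,0,0.4],
    [0,0,0.48],
    [0,0,0.56],
    [0,0,0.62],
  ],
  twist=[0,0,0,0,0,0,0,0],
)

```text
t: 19.8
tcp_pos: [0.6368, -0.0682, 0.1847]
ee_rot: [[0.123, 0.992, 0.005], [0.992, -0.123, -0.004], [-0.004, 0.005, -1.0]]
contact_force: [-2.3, 0.1, -0.5]
grip_width: 0.0478
```

```bash
python3 st.py
```

```text
[ 0.6367923  -0.06820481  0.18467124] [-2.3  0.1 -0.5] [ 0.049  0.392 -0.024] 0.04776712860880763
([332, 133, 49, 43, 1776], array([355.2, 153.5]))
```

The wrist force fell to 0.5 N at base height ~104 mm, 8–10 mm too early, with a side moment. The battery seems to sit on the lip, so I'll re-measure the tray's cross position with line profiles from both cameras.

```bash
python3 - <<'E'
from h import *
c=np.array([.647,.0086]);a=np.radians(-7.3);u=np.array([np.cos(a),np.sin(a)]);v=np.array([-u[1],u[0]])
def prof(n,im,f,xs):
    g=cv2.cvtColor(im,cv2.COLOR_BGR2GRAY).astype(np.float32);o=0
    C=camera_info(n)
    for d in np.arange(-.02,.021,.004):
        q=np.array([proj(n,[*f(x,d),.133],C) for x in xs],np.float32)
        o=o+cv2.remap(g,q[:,:1],q[:,1:],cv2.INTER_CUBIC)[:,0]
    return (o/11).astype(int)
xs=np.arange(-.05,.0501,.002)
for n in('top','scene'):
    im=cv2.imread(f'pics/{n}0.png')
    for cy in(-.077,.077):
        p=prof(n,im,lambda x,d:c+x*u+(cy+d)*v,xs);print(n,cy,dict(zip((xs*1000).round().astype(int).tolist(),p.tolist())))
    ys=np.r_[np.arange(-.13,-.105,.002),np.arange(.106,.131,.002)]
    p=prof(n,im,lambda y,d:c+d*u+y*v,ys);print(n,'y',dict(zip((ys*1000).round().astype(int).tolist(),p.tolist())))
E
```

```text
top -0.077 {-50: 58, -48: 58, -46: 58, -44: 58, -42: 58, -40: 58, -38: 60, -36: 70, -34: 87, -32: 105, -30: 106, -28: 85, -26: 58, -24: 41, -22: 37, -20: 37, -18: 37, -16: 38, -14: 37, -12: 37, -10: 38, -8: 37, -6: 37, -4: 38, -2: 38, 0: 38, 2: 38, 4: 37, 6: 38, 8: 38, 10: 38, 12: 38, 14: 38, 16: 38, 18: 38, 20: 38, 22: 38, 24: 40, 26: 47, 28: 64, 30: 87, 32: 105, 34: 108, 36: 93, 38: 72, 40: 59, 42: 56, 44: 57, 46: 64, 48: 77, 50: 92}
top 0.077 {-50: 56, -48: 56, -46: 56, -44: 56, -42: 56, -40: 56, -38: 57, -36: 65, -34: 81, -32: 101, -30: 108, -28: 91, -26: 64, -24: 43, -22: 36, -20: 36, -18: 36, -16: 36, -14: 36, -12: 36, -10: 36, -8: 36, -6: 36, -4: 36, -2: 36, 0: 36, 2: 36, 4: 36, 6: 36, 8: 36, 10: 36, 12: 36, 14: 36, 16: 36, 18: 36, 20: 37, 22: 37, 24: 37, 26: 44, 28: 60, 30: 82, 32: 103, 34: 110, 36: 97, 38: 75, 40: 59, 42: 54, 44: 54, 46: 59, 48: 69, 50: 85}
top y {-130: 42, -128: 42, -126: 41, -124: 43, -122: 56, -120: 80, -118: 103, -116: 108, -114: 93, -112: 70, -110: 50, -108: 40, -106: 38, 106: 36, 108: 36, 110: 36, 112: 37, 114: 43, 116: 60, 118: 84, 120: 103, 122: 105,
[... 508 characters left out ...]
7 {-50: 32, -48: 33, -46: 33, -44: 40, -42: 55, -40: 67, -38: 76, -36: 82, -34: 88, -32: 103, -30: 119, -28: 130, -26: 130, -24: 118, -22: 104, -20: 92, -18: 80, -16: 66, -14: 59, -12: 59, -10: 56, -8: 52, -6: 48, -4: 45, -2: 43, 0: 41, 2: 38, 4: 39, 6: 41, 8: 41, 10: 41, 12: 41, 14: 40, 16: 40, 18: 42, 20: 42, 22: 41, 24: 40, 26: 30, 28: 18, 30: 48, 32: 129, 34: 193, 36: 203, 38: 176, 40: 141, 42: 121, 44: 121, 46: 113, 48: 84, 50: 49}
scene y {-130: 33, -128: 34, -126: 32, -124: 30, -122: 31, -120: 32, -118: 32, -116: 32, -114: 30, -112: 29, -110: 29, -108: 33, -106: 40, 106: 49, 108: 46, 110: 51, 112: 72, 114: 92, 116: 111, 118: 146, 120: 186, 122: 203, 124: 158, 126: 62, 128: 3, 130: 10}
```

Both cameras put the tray centre 1.5–2 mm farther away (+x) and ~2 mm more to +y than I used, so the battery caught the near lip. I'll lift slowly until it clears, shift, and lower again.

Request:
send_rows(
  gripper=[0,0,0,0,0,0,0,0],
  travel=[
    [0,0,-0.1],
    [0,0,-0.2],
    [0,0,-0.3],
    [0,0,-0.4],
    [0,0,-0.5],
    [0,0,-0.6],
    [0,0,-0.7],
    [0,0,-0.76],
  ],
  twist=[0,0,0,0,0,0,0,0],
)

```text
t: 20.65
tcp_pos: [0.6368, -0.0681, 0.2228]
ee_rot: [[0.123, 0.992, 0.005], [0.992, -0.123, -0.004], [-0.004, 0.006, -1.0]]
contact_force: [-0.9, -0.1, -4.6]
grip_width: 0.0476
```

```bash
python3 st.py; python3 -c "
from h import *
print(rel([.6418,-.0665,.222],-7.3))
im=capture('scene');cv2.imwrite('pics/s12.png',im[:,:,::-1])
im=capture('wrist');cv2.imwrite('pics/w12.png',im[:,:,::-1])"
```

```text
[ 0.63678767 -0.06808521  0.22279136] [-0.9 -0.1 -4.6] [ 0.001 -0.014 -0.02 ] 0.047569441245761866
([330, 130, 43, 37, 1387], array([350.9, 147.4]))
(array([0.045, 0.091, 0.025]), np.float64(0.037))
```

```bash
python3 - <<'E'
from h import *
im=cv2.imread('pics/w12.png')[:,:,::-1].copy();b=im.copy();b[:280]=0;print(red(b))
g=cv2.cvtColor(im,cv2.COLOR_RGB2GRAY)
E
```

```text
([327, 343, 40, 25, 802], array([345.2, 353.1]))
```

Request:
send_rows(
  gripper=[0,0,0,0,0,0,0,0],
  travel=[
    [0.04,0.1,0],
    [0.04,0.1,0.08],
    [0.04,0.1,0.16],
    [0.04,0.1,0.24],
    [0.04,0.1,0.32],
    [0.04,0.1,0.4],
    [0.04,0.1,0.48],
    [0.04,0.1,0.56],
  ],
  twist=[0,0,0,0,0,0,0,0],
)

```text
t: 21.6
tcp_pos: [0.642, -0.0668, 0.1944]
ee_rot: [[0.123, 0.992, 0.005], [0.992, -0.123, -0.004], [-0.004, 0.005, -1.0]]
contact_force: [-1.6, 0.4, -3.3]
grip_width: 0.0475
```

```bash
python3 st.py
```

```text
[ 0.64198828 -0.06678658  0.19435675] [-1.6  0.4 -3.3] [0.131 0.325 0.004] 0.047511969183852545
([316, 140, 48, 42, 1742], array([338.9, 160.1]))
```

Request:
send_rows(
  gripper=[0,0,0,0],
  travel=[
    [0,0,0.08],
    [0,0,0.16],
    [0,0,0.24],
    [0,0,0.24],
  ],
  twist=[0,0,0,0],
)

```text
t: 22.05
tcp_pos: [0.6422, -0.0669, 0.1812]
ee_rot: [[0.123, 0.992, 0.005], [0.992, -0.123, -0.004], [-0.004, 0.006, -1.0]]
contact_force: [-0.1, 1.9, -1.0]
grip_width: 0.0479
```

```bash
python3 st.py; python3 - <<'E'
from h import *
t=capture('scene');cv2.imwrite('pics/s13.png',t[:,:,::-1])
# tray height now: profile down the front lip / left end of the lip in scene view: match vertical shift of free left part against scene0
a=cv2.cvtColor(cv2.imread('pics/scene0.png'),cv2.COLOR_BGR2GRAY).astype(np.float32);b=cv2.cvtColor(t,cv2.COLOR_RGB2GRAY).astype(np.float32)
c=np.array([.649,.011]);an=np.radians(-7.3);u=np.array([np.cos(an),np.sin(an)]);v=np.array([-u[1],u[0]])
for name,g in(('0',a),('now',b)):
    out=[]
    for z in np.arange(.06,.15,.003):
        q=np.array([proj('scene',[*(c+.034*u+y*v),z]) for y in np.arange(.05,.1,.004)],np.float32)
        out.append(int(cv2.remap(g,q[:,:1],q[:,1:],cv2.INTER_LINEAR).mean()))
    print(name,dict(zip((np.arange(.06,.15,.003)*1000).round().astype(int).tolist(),out)))
E
```

```text
[ 0.64220124 -0.06685625  0.18121436] [-0.1  1.9 -1. ] [0.027 0.016 0.011] 0.04785651460954958
([315, 140, 48, 42, 1741], array([338.2, 160.1]))
0 {60: 39, 63: 37, 66: 35, 69: 34, 72: 34, 75: 36, 78: 39, 81: 41, 84: 43, 87: 44, 90: 41, 93: 39, 96: 38, 99: 35, 102: 34, 105: 35, 108: 36, 111: 38, 114: 58, 117: 89, 120: 112, 123: 122, 126: 131, 129: 160, 132: 187, 135: 181, 138: 117, 141: 45, 144: 30, 147: 37}
now {60: 36, 63: 37, 66: 37, 69: 35, 72: 32, 75: 31, 78: 31, 81: 32, 84: 37, 87: 53, 90: 80, 93: 103, 96: 116, 99: 125, 102: 153, 105: 186, 108: 193, 111: 147, 114: 65, 117: 31, 120: 35, 123: 41, 126: 45, 129: 50, 132: 58, 135: 64, 138: 65, 141: 63, 144: 63, 147: 63}
```

The scene profile shows the tray sank 26.5 mm, so the floor is at ~98.5 mm against a computed base of ~100 mm. The battery is on the floor inside the lip, and the moments are near zero. I'll lower the last millimetres and release.

Request:
send_rows(
  gripper=[0,0,0,0],
  travel=[
    [0,0,0.05],
    [0,0,0.1],
    [0,0,0.13],
    [0,0,0.13],
  ],
  twist=[0,0,0,0],
)

```text
t: 22.55
tcp_pos: [0.6423, -0.0669, 0.1751]
ee_rot: [[0.123, 0.992, 0.005], [0.992, -0.123, -0.004], [-0.003, 0.006, -1.0]]
contact_force: [-1.8, 0.5, -1.1]
grip_width: 0.0479
```

```bash
python3 st.py
```

```text
[ 0.64226961 -0.06688325  0.17511748] [-1.8  0.5 -1.1] [ 0.051  0.186 -0.006] 0.04785845660786979
([314, 140, 49, 42, 1728], array([338.2, 160. ]))
```

Request:
send_rows(
  gripper=[0,0,50,54,56,58,62,66],
  travel=[
    [0,0,0.03],
    [0,0,0.03],
    [0,0,0.03],
    [0,0,0.03],
    [0,0,0.03],
    [0,0,0.03],
    [0,0,0.03],
    [0,0,0.03],
  ],
  twist=[0,0,0,0,0,0,0,0],
)

```text
t: 23.4
tcp_pos: [0.6426, -0.0671, 0.174]
ee_rot: [[0.123, 0.992, 0.006], [0.992, -0.123, -0.005], [-0.004, 0.007, -1.0]]
contact_force: [0.6, 0.1, -0.2]
grip_width: 0.0562
```

Request:
send_rows(
  gripper=[80,90,90,90,90,100,100,100],
  travel=[
    [0,0,0],
    [0,0,0],
    [0,0,-0.2],
    [0,0,-0.6],
    [0,0,-1.2],
    [0,0,-1.8],
    [0,0,-2.4],
    [0,0,-2.4],
  ],
  twist=[0,0,0,0,0,0,0,0],
)

```text
t: 24.2
tcp_pos: [0.6442, -0.0672, 0.301]
ee_rot: [[0.123, 0.992, 0.017], [0.992, -0.123, -0.008], [-0.006, 0.018, -1.0]]
contact_force: [0.5, 0.2, 0.9]
grip_width: 0.0854
```

```bash
python3 - <<'E'
from h import *
s=ctrl.observe();print(s['t'],s['tcp_pos'],s['contact_force'],s['joint_positions'].round(2))
print(rel([.4508,.2992,.29],-12.5),rel([.4508,.2992,.29],-12.5-180))
E
```

```text
24.2 [ 0.64419032 -0.0672251   0.30100638] [0.51068036 0.18678526 0.88733675] [-0.29  0.3   1.32 -0.    1.5  -0.17]
(array([ 6.797, -4.744,  0.098]), np.float64(0.904)) (array([ 6.797, -4.744,  0.098]), np.float64(0.904))
```

Released cleanly. Now to the standing battery.

Request:
send_rows(
  gripper=[100,100,100,100,100,100,100,100],
  travel=[
    [0.5,-0.35,0],
    [1.3,-0.9,0],
    [2.1,-1.5,0],
    [2.9,-2.0,0],
    [3.7,-2.6,0],
    [4.5,-3.15,0],
    [5.3,-3.7,0],
    [6.1,-4.25,0],
  ],
  twist=[0.1,0.2,0.3,0.4,0.5,0.6,0.7,0.9],
)

```text
t: 25.0
tcp_pos: [0.4695, 0.2631, 0.2953]
ee_rot: [[0.217, 0.976, 0.017], [0.976, -0.217, -0.008], [-0.004, 0.018, -1.0]]
contact_force: [0.2, 0.1, 0.3]
grip_width: 0.0853
```

```bash
python3 - <<'E'
from h import *
print(rel([.4508,.2992,.23],-12.5))
E
```

```text
(array([ 0.629, -0.544,  1.294]), np.float64(-0.004))
```

Request:
send_rows(
  gripper=[100,100,100,100,100],
  travel=[
    [0.35,-0.3,0.3],
    [0.63,-0.54,0.8],
    [0.63,-0.54,1.2],
    [0.63,-0.54,1.2],
    [0.63,-0.54,1.2],
  ],
  twist=[0,0,0,0,0],
)

```text
t: 25.5
tcp_pos: [0.4509, 0.2991, 0.2348]
ee_rot: [[0.217, 0.976, 0.016], [0.976, -0.217, -0.008], [-0.004, 0.018, -1.0]]
contact_force: [1.1, -0.9, 0.1]
grip_width: 0.0853
```

```bash
python3 - <<'E'
from h import *
s=ctrl.observe();print(s['tcp_pos'],s['ee_rot'].round(3).tolist());C=camera_info('wrist');im=capture('wrist');print(red(im))
cv2.imwrite('pics/w14.png',im[:,:,::-1])
print('red at',ray('wrist',red(im)[1],.1025,C))
a=np.radians(-12.5);u=np.array([np.cos(a),np.sin(a)]);v=np.array([-u[1],u[0]]);c=np.array([.4508,.2992])
print([proj('wrist',[*(c+i*.024*u+j*.032*v),.102],C).round(1).tolist() for i,j in((1,1),(1,-1),(-1,-1),(-1,1))])
# edges of the dark top: profiles along battery axes through the centre
g=cv2.cvtColor(im,cv2.COLOR_RGB2GRAY).astype(np.float32)
for nm,d,o,rng,off in(('x',u,v,range(-44,45,2),(-12,0,12)),('y',v,u,range(-50,51,2),(-14,0,14))):
    for k in off:
        q=np.array([proj('wrist',[*(c+r/1000*d+k/1000*o),.102],C) for r in rng],np.float32)
        print(nm,k,dict(zip(rng,cv2.remap(g,q[:,:1],q[:,1:],cv2.INTER_LINEAR)[:,0].astype(int).tolist())))
E
```

```text
[0.45092737 0.29906673 0.23482312] [[0.217, 0.976, 0.016], [0.976, -0.217, -0.008], [-0.004, 0.018, -1.0]]
([319, 208, 20, 16, 255], array([328.5, 215. ]))
red at [0.45838496 0.28083837 0.1025    ]
[[345.5, 154.8], [343.8, 232.9], [284.9, 233.4], [282.3, 155.0]]
x -12 {-44: 87, -42: 87, -40: 92, -38: 98, -36: 96, -34: 93, -32: 97, -30: 95, -28: 89, -26: 87, -24: 83, -22: 64, -20: 75, -18: 70, -16: 64, -14: 53, -12: 49, -10: 50, -8: 49, -6: 60, -4: 72, -2: 71, 0: 71, 2: 71, 4: 76, 6: 78, 8: 79, 10: 79, 12: 76, 14: 77, 16: 78, 18: 78, 20: 68, 22: 66, 24: 64, 26: 77, 28: 89, 30: 93, 32: 94, 34: 96, 36: 93, 38: 98, 40: 134, 42: 144, 44: 143}
x 0 {-44: 90, -42: 96, -40: 97, -38: 94, -36: 94, -34: 96, -32: 94, -30: 86, -28: 85, -26: 84, -24: 89, -22: 74, -20: 73, -18: 74, -16: 76, -14: 72, -12: 62, -10: 59, -8: 65, -6: 64, -4: 71, -2: 72, 0: 61, 2: 61, 4: 65, 6: 69, 8: 71, 10: 69, 12: 64, 14: 50, 16: 39, 18: 39, 20: 41, 22: 39, 24: 47, 26: 119, 28: 113, 30: 108, 32: 100, 34: 94, 36: 92, 38: 89, 40: 91, 42: 90, 44: 86}
x 12 {-44: 97, -42: 98, -40: 93, -38: 94, -36: 95, -34: 91, -32: 88, -30
[... 928 characters left out ...]
: 70, -12: 71, -10: 70, -8: 72, -6: 73, -4: 71, -2: 72, 0: 61, 2: 42, 4: 37, 6: 37, 8: 36, 10: 37, 12: 36, 14: 39, 16: 37, 18: 37, 20: 37, 22: 35, 24: 37, 26: 38, 28: 42, 30: 40, 32: 39, 34: 38, 36: 42, 38: 37, 40: 40, 42: 74, 44: 77, 46: 56, 48: 80, 50: 87}
y 14 {-50: 148, -48: 146, -46: 146, -44: 147, -42: 148, -40: 148, -38: 148, -36: 149, -34: 150, -32: 148, -30: 149, -28: 129, -26: 76, -24: 70, -22: 80, -20: 85, -18: 83, -16: 82, -14: 81, -12: 77, -10: 68, -8: 64, -6: 70, -4: 67, -2: 52, 0: 50, 2: 42, 4: 35, 6: 39, 8: 39, 10: 37, 12: 37, 14: 37, 16: 37, 18: 32, 20: 40, 22: 51, 24: 51, 26: 40, 28: 22, 30: 32, 32: 39, 34: 36, 36: 36, 38: 24, 40: 49, 42: 72, 44: 71, 46: 53, 48: 83, 50: 84}
```

```bash
python3 -c "
from h import *
print(rel([.4525,.303,.081],-12.5))"
```

```text
(array([ 0.089, -0.059,  3.095]), np.float64(-0.009))
```

Request:
send_rows(
  gripper=[100,100,100,100,100,100,100,100],
  travel=[
    [0.04,-0.03,0.3],
    [0.09,0,0.9],
    [0.09,0,1.5],
    [0.09,0,2.0],
    [0.09,0,2.5],
    [0.09,0,2.9],
    [0.09,-0.02,3.08],
    [0.09,-0.02,3.08],
  ],
  twist=[0,0,0,0,0,0,0,0],
)

```text
t: 26.35
tcp_pos: [0.4536, 0.3022, 0.0806]
ee_rot: [[0.218, 0.976, 0.016], [0.976, -0.218, -0.008], [-0.004, 0.017, -1.0]]
contact_force: [-0.2, -0.5, 0.9]
grip_width: 0.0856
```

```bash
python3 -c "
from h import *
s=ctrl.observe();print(s['tcp_pos'],s['ee_rot'].round(3).tolist(),s['contact_force'])
print(rel([.4525,.303,.081],-12.5))"
```

```text
[0.45364675 0.30216335 0.08057558] [[0.218, 0.976, 0.016], [0.976, -0.218, -0.008], [-0.004, 0.017, -1.0]] [-0.24806312 -0.49833214  0.9494287 ]
(array([ 0.011, -0.026, -0.009]), np.float64(-0.014))
```

Request:
send_rows(
  gripper=[70,40,0,0,0,0,0,0],
  travel=[
    [0,0,0],
    [0,0,0],
    [0,0,0],
    [0,0,0],
    [0,0,0],
    [0,0,0],
    [0,0,0],
    [0,0,-0.05],
  ],
  twist=[0,0,0,0,0,0,0,0],
  squeeze=40,
)

```text
t: 27.15
tcp_pos: [0.4533, 0.3021, 0.083]
ee_rot: [[0.218, 0.976, 0.016], [0.976, -0.218, -0.008], [-0.005, 0.017, -1.0]]
contact_force: [-0.2, -0.2, -5.2]
grip_width: 0.0476
```

```bash
python3 - <<'E'
from h import *
s=ctrl.observe();print(s['t'],s['tcp_pos'],s['ee_rot'].round(3).tolist(),s['contact_force'].round(1),s['moment'].round(3),s['grip_width'])
im=capture('wrist');b=im.copy();b[:280]=0;print(red(b))
E
```

```text
27.15 [0.45330794 0.30211118 0.08295258] [[0.218, 0.976, 0.016], [0.976, -0.218, -0.008], [-0.005, 0.017, -1.0]] [-0.2 -0.2 -5.2] [ 0.034  0.031 -0.021] 0.04759099191297401
([325, 346, 41, 22, 691], array([344., 355.]))
```

Request:
send_rows(
  gripper=[0,0,0,0,0,0,0,0],
  travel=[
    [0,0,-0.3],
    [0,0,-0.8],
    [0,0,-1.4],
    [0,0,-2.0],
    [0,0,-2.6],
    [0,0,-3.1],
    [0,0,-3.5],
    [0,0,-3.6],
  ],
  twist=[0,0,0,0,0,0,0,0],
)

```text
t: 28.0
tcp_pos: [0.4515, 0.304, 0.2664]
ee_rot: [[0.218, 0.976, 0.02], [0.976, -0.218, -0.007], [-0.002, 0.021, -1.0]]
contact_force: [1.1, 0.3, -5.2]
grip_width: 0.048
```

```bash
python3 -c "
from h import *
s=ctrl.observe();print(s['tcp_pos'],s['contact_force'])
print(rel([.663,.087,.262],-7.3))"
```

```text
[0.45151218 0.30398275 0.26638195] [ 1.09016025  0.2504264  -5.23415263]
(array([-3.315,  5.07 ,  0.202]), np.float64(-0.878))
```

Request:
send_rows(
  gripper=[0,0,0,0,0,0,0,0],
  travel=[
    [-0.15,0.25,0],
    [-0.5,0.75,0],
    [-0.9,1.35,0],
    [-1.35,2.05,0],
    [-1.8,2.75,0],
    [-2.25,3.45,0],
    [-2.7,4.1,0.05],
    [-3.0,4.6,0.1],
  ],
  twist=[-0.1,-0.2,-0.3,-0.4,-0.5,-0.6,-0.75,-0.88],
)

```text
t: 28.8
tcp_pos: [0.644, 0.105, 0.265]
ee_rot: [[0.128, 0.992, 0.018], [0.992, -0.128, -0.007], [-0.005, 0.019, -1.0]]
contact_force: [-0.3, 0.7, -6.2]
grip_width: 0.048
```

```bash
python3 -c "
from h import *
s=ctrl.observe();print(s['tcp_pos'],s['contact_force'])
print(rel([.663,.087,.255],-7.3))"
```

```text
[0.64404984 0.1050407  0.26496672] [-0.29917296  0.67300545 -6.15093865]
(array([-0.308,  0.418,  0.209]), np.float64(-0.009))
```

Request:
send_rows(
  gripper=[0,0,0,0,0,0,0,0],
  travel=[
    [-0.15,0.2,0],
    [-0.3,0.41,0],
    [-0.31,0.41,0.15],
    [-0.31,0.41,0.4],
    [-0.31,0.4,0.65],
    [-0.31,0.4,0.9],
    [-0.31,0.4,1.15],
    [-0.31,0.4,1.3],
  ],
  twist=[0,0,0,0,0,0,0,0],
)

```text
t: 29.6
tcp_pos: [0.6621, 0.0871, 0.1982]
ee_rot: [[0.128, 0.992, 0.016], [0.992, -0.127, -0.007], [-0.005, 0.016, -1.0]]
contact_force: [-0.9, 0.4, -5.6]
grip_width: 0.0478
```

```bash
python3 -c "
from h import *
s=ctrl.observe();print(s['tcp_pos'],s['contact_force'].round(1),s['moment'].round(3))
print(rel([.663,.087,.183],-7.3),rel([.663,.087,.141],-7.3))"
```

```text
[0.66207063 0.08706772 0.19819001] [-0.9  0.4 -5.6] [ 0.029 -0.033  0.003]
(array([0.003, 0.014, 0.304]), np.float64(-0.004)) (array([ 0.007, -0.   ,  1.144]), np.float64(-0.004))
```

Request:
send_rows(
  gripper=[0,0,0,0,0,0,0,0],
  travel=[
    [0,0.01,0.1],
    [0,0.01,0.2],
    [0,0.01,0.28],
    [0,0.01,0.36],
    [0,0.01,0.44],
    [0,0.01,0.52],
    [0,0.01,0.6],
    [0,0.01,0.68],
  ],
  twist=[0,0,0,0,0,0,0,0],
)

```text
t: 30.4
tcp_pos: [0.6633, 0.0867, 0.1644]
ee_rot: [[0.128, 0.992, 0.016], [0.992, -0.127, -0.007], [-0.005, 0.017, -1.0]]
contact_force: [-0.9, -0.7, -2.5]
grip_width: 0.048
```

```bash
python3 -c "
from h import *
s=ctrl.observe();print(s['tcp_pos'],s['contact_force'].round(1),s['moment'].round(3))
"
```

```text
[0.66330963 0.08668753 0.16439046] [-0.9 -0.7 -2.5] [-0.03   0.187  0.001]
```

```bash
cat >> h.py <<'E'
def sink(ys=np.arange(-.1,-.03,.004)):
    """z at which the lip's upper edge (far side) shows, from the scene camera"""
    g=cv2.cvtColor(capture('scene'),cv2.COLOR_RGB2GRAY).astype(np.float32)
    c=np.array([.649,.011]);an=np.radians(-7.3);u=np.array([np.cos(an),np.sin(an)]);v=np.array([-u[1],u[0]]);C=camera_info('scene')
    zs=np.arange(.04,.15,.002)
    o=np.array([cv2.remap(g,*np.split(np.array([proj('scene',[*(c+.034*u+y*v),z],C) for y in ys],np.float32),2,1),cv2.INTER_LINEAR).mean() for z in zs])
    return dict(zip((zs*1000).round().astype(int).tolist(),o.astype(int).tolist()))
E
python3 -c "
from h import *
print(sink())
s=ctrl.observe();print(s['contact_force'].round(1),s['moment'].round(3))"
```

```text
{40: 37, 42: 38, 44: 38, 46: 38, 48: 38, 50: 37, 52: 37, 54: 37, 56: 37, 58: 37, 60: 36, 62: 35, 64: 34, 66: 33, 68: 35, 70: 43, 72: 59, 74: 79, 76: 98, 78: 113, 80: 122, 82: 125, 84: 127, 86: 129, 88: 130, 90: 126, 92: 115, 94: 94, 96: 66, 98: 40, 100: 29, 102: 27, 104: 29, 106: 28, 108: 28, 110: 28, 112: 31, 114: 40, 116: 56, 118: 74, 120: 89, 122: 102, 124: 111, 126: 114, 128: 115, 130: 117, 132: 118, 134: 118, 136: 119, 138: 120, 140: 120, 142: 119, 144: 120, 146: 120, 148: 119}
[ 1.1  0.3 -4.4] [-0.002 -0.343 -0.039]
```

The lip profile sank ~42–44 mm in total, so the floor is at ~82 mm and the base at ~83 mm. It is on the floor inside the lip. Lowering on with the tray.

Request:
send_rows(
  gripper=[0,0,0,0,0,0,0,0],
  travel=[
    [0,-0.01,0.08],
    [0,-0.01,0.16],
    [0,-0.01,0.24],
    [0,-0.01,0.32],
    [0,-0.01,0.4],
    [0,-0.01,0.46],
    [0,-0.01,0.48],
    [0,-0.01,0.48],
  ],
  twist=[0,0,0,0,0,0,0,0],
)

```text
t: 31.25
tcp_pos: [0.6631, 0.0867, 0.1396]
ee_rot: [[0.128, 0.992, 0.016], [0.992, -0.128, -0.007], [-0.005, 0.017, -1.0]]
contact_force: [-0.5, 1.1, 0.7]
grip_width: 0.0482
```

```bash
python3 -c "
from h import *
s=ctrl.observe();print(s['tcp_pos'],s['contact_force'].round(1),s['moment'].round(3))
d=sink();print({k:v for k,v in d.items() if k<90})
s=ctrl.observe();print(s['contact_force'].round(1),s['moment'].round(3))"
```

```text
[0.66309021 0.08665699 0.13958839] [-0.5  1.1  0.7] [ 0.062 -0.046 -0.005]
{40: 34, 42: 33, 44: 37, 46: 50, 48: 69, 50: 88, 52: 106, 54: 118, 56: 123, 58: 125, 60: 128, 62: 129, 64: 127, 66: 120, 68: 104, 70: 78, 72: 51, 74: 32, 76: 25, 78: 27, 80: 29, 82: 29, 84: 27, 86: 28, 88: 33}
[ 0.1 -0.   1.1] [ 0.093 -0.056 -0.049]
```

Floor at ~59 mm, and the wrist force is about zero, so the spring carries it. Releasing gently.

Request:
send_rows(
  gripper=[0,0,50,54,56,58,62,66],
  travel=[
    [0,0,-0.02],
    [0,0,-0.03],
    [0,0,-0.03],
    [0,0,-0.03],
    [0,0,-0.03],
    [0,0,-0.03],
    [0,0,-0.03],
    [0,0,-0.03],
  ],
  twist=[0,0,0,0,0,0,0,0],
)

```text
t: 32.1
tcp_pos: [0.6632, 0.0866, 0.1411]
ee_rot: [[0.128, 0.992, 0.016], [0.992, -0.128, -0.007], [-0.005, 0.017, -1.0]]
contact_force: [-0.2, 0.2, -0.0]
grip_width: 0.0562
```

Request:
send_rows(
  gripper=[80,90,90,90,90,90,90,90],
  travel=[
    [0,0,0],
    [0,0,0],
    [0,0,-0.2],
    [0,0,-0.6],
    [0,0,-1.2],
    [0,0,-1.9],
    [0,0,-2.6],
    [0,0,-3.2],
  ],
  twist=[0,0,0,0,0,0,0,0],
)

```text
t: 32.9
tcp_pos: [0.6609, 0.0878, 0.3044]
ee_rot: [[0.128, 0.992, 0.019], [0.992, -0.127, -0.007], [-0.005, 0.02, -1.0]]
contact_force: [1.0, -0.0, -0.0]
grip_width: 0.0772
```

Request:
send_rows(
  gripper=[100,100,100,100,100,100,100,100],
  travel=[
    [0.3,-0.2,0],
    [0.8,-0.8,0],
    [1.4,-1.4,0],
    [2.0,-2.0,0],
    [2.6,-2.6,0],
    [3.2,-3.2,0],
    [3.8,-3.8,0],
    [3.8,-3.8,0],
  ],
  twist=[0,0,0,0,0,0,0,0],
)

```text
t: 33.7
tcp_pos: [0.4927, 0.3045, 0.2992]
ee_rot: [[0.122, 0.992, 0.017], [0.993, -0.121, -0.006], [-0.004, 0.017, -1.0]]
contact_force: [-0.3, 0.4, 0.6]
grip_width: 0.0851
```

```bash
python3 - <<'E'
from h import *
s=ctrl.observe();print(s['t'],s['tcp_pos'],s['contact_force'].round(1))
d=sink();print({k:v for k,v in d.items() if k<90})
a=capture('scene');t=capture('top');cv2.imwrite('pics/fs.png',a[:,:,::-1]);cv2.imwrite('pics/ft.png',t[:,:,::-1])
A=cv2.resize(a[165:275,305:435],None,fx=4,fy=4,interpolation=cv2.INTER_CUBIC)
B=cv2.resize(t[115:285,230:400],None,fx=2,fy=2,interpolation=cv2.INTER_CUBIC)
C=cv2.resize(t[130:195,235:350],None,fx=3,fy=3,interpolation=cv2.INTER_CUBIC)
o=np.zeros((600,800,3),np.uint8);o[:340,460:800]=cv2.convertScaleAbs(B[:,:340],alpha=1.5);o[:440,:460]=A[:,:460];o[400:595,455:800]=cv2.convertScaleAbs(C,alpha=1.7)
cv2.imwrite('pics/fin.png',o[:,:,::-1])
def pur(t):
    h=cv2.cvtColor(t,cv2.COLOR_RGB2HSV);m=((h[...,0]>130)&(h[...,0]<160)&(h[...,1]>90)).astype(np.uint8)
    n,l,st,c=cv2.connectedComponentsWithStats(m);return [(st[i].tolist(),c[i].round(1).tolist()) for i in range(1,n) if st[i][4]>60]
print(pur(cv2.imread('pics/top0.png')[:,:,::-1]));print(pur(t))
E
```

```text
33.7 [0.49271329 0.30448252 0.29924236] [-0.3  0.4  0.6]
{40: 37, 42: 36, 44: 35, 46: 34, 48: 32, 50: 34, 52: 43, 54: 60, 56: 81, 58: 100, 60: 114, 62: 123, 64: 125, 66: 126, 68: 127, 70: 126, 72: 120, 74: 108, 76: 87, 78: 60, 80: 37, 82: 28, 84: 28, 86: 29, 88: 29}
[([315, 216, 16, 21, 161], [322.7, 225.8]), ([327, 222, 24, 25, 365], [338.5, 234.3]), ([368, 249, 16, 21, 171], [375.6, 259.0]), ([381, 254, 24, 24, 371], [392.5, 266.3])]
[([315, 216, 16, 21, 158], [322.6, 226.2]), ([327, 222, 24, 25, 364], [338.6, 234.3]), ([368, 250, 10, 18, 65], [372.2, 258.6]), ([373, 251, 10, 20, 96], [377.5, 260.6]), ([381, 255, 24, 24, 367], [392.3, 266.7])]
```

View pics/fin.png

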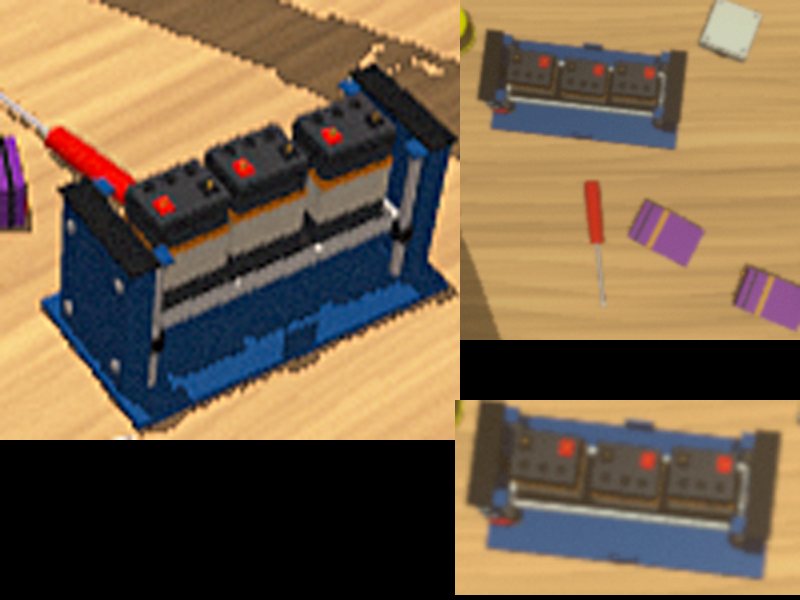

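The final picture shows all three batteries upright in a row inside the lip, red pads at (163,205), (242,167) and (332,135) in the left panel. The screwdriver and box are unmoved. As a last numeric check I'll triangulate the red pads from both cameras; equal heights mean none sits on the lip.

```bash
python3 - <<'E'
from h import *
def reds(n,box):
    im=cv2.imread(f'pics/{n}.png')[:,:,::-1];h=cv2.cvtColor(np.ascontiguousarray(im),cv2.COLOR_RGB2HSV)
    m=(((h[...,0]<8)|(h[...,0]>172))&(h[...,1]>140)&(h[...,2]>90)).astype(np.uint8);x,y,X,Y=box;k=np.zeros_like(m);k[y:Y,x:X]=m[y:Y,x:X]
    N,l,st,c=cv2.connectedComponentsWithStats(k);i=[j for j in range(1,N) if st[j][4]>5];return c[i],st[i,4]
a,sa=reds('fs',(335,185,400,222));b,sb=reds('ft',(250,135,340,160));print(a.round(1).tolist(),sa,b.round(1).tolist(),sb)
a=a[np.argsort(a[:,0])];b=b[np.argsort(-b[:,0])]
def P(n):
    c=camera_info(n);T=np.linalg.inv(np.array(c['cam_to_world']));return np.array(c['intrinsics'])@T[:3]
if len(a)==len(b)==3:
    X=cv2.triangulatePoints(P('scene'),P('top'),a.T.copy(),b.T.copy());X=(X[:3]/X[3]).T
    an=np.radians(-7.3);u=np.array([np.cos(an),np.sin(an)]);v=np.array([-u[1],u[0]])
    for q in X:print(q.round(4),'tray xy mm',((q[:2]-[.649,.011])@np.array([u,v]).T*1000).round(1))
E
python3 -c "
from h import *
d=sink();print({k:v for k,v in d.items() if 50<=k<=62}); print(ctrl.observe()['t'])"
```

```text
[[387.4, 198.8], [365.3, 206.7], [335.8, 210.5], [345.4, 216.0]] [16 18 18 18] [[271.8, 145.5], [298.9, 149.8], [324.2, 151.0]] [22 22 23]
{50: 35, 52: 44, 54: 61, 56: 82, 58: 100, 60: 114, 62: 122}
33.9
```

```bash
python3 - <<'E'
from h import *
a=np.array([[345.4,216.],[365.3,206.7],[387.4,198.8]]);b=np.array([[324.2,151.],[298.9,149.8],[271.8,145.5]])
def P(n):
    c=camera_info(n);T=np.linalg.inv(np.array(c['cam_to_world']));return np.array(c['intrinsics'])@T[:3]
X=cv2.triangulatePoints(P('scene'),P('top'),a.T.copy(),b.T.copy());X=(X[:3]/X[3]).T
an=np.radians(-7.3);u=np.array([np.cos(an),np.sin(an)]);v=np.array([-u[1],u[0]])
for q in X:print(q.round(4),'tray xy mm',((q[:2]-[.649,.011])@np.array([u,v]).T*1000).round(1))
E
```

```text
[ 0.6491 -0.0863  0.1665] tray xy mm [ 12.5 -96.5]
[ 0.6542 -0.0127  0.1662] tray xy mm [  8.2 -22.8]
[0.6683 0.0658 0.1656] tray xy mm [12.1 56.8]
```

```bash
python3 -c "
from plant import ctrl
print(ctrl.hand_in())"
```

```text
the job is handed in; nothing more can be done
None
```

The job is handed in at about 34 s: all three batteries stand upright in the tray, terminals on top and on the floor inside the lip. I tipped the lying battery upright on the bench, re-gripped it across 48 mm and lowered it into the right place. The standing battery then went into the left place, also lowered slowly with the tray.

**Last checks:**
- The three red terminal pads triangulate to the same height (165.6–166.5 mm), so none sits on the lip. The two new batteries are about 4 mm farther out (+x) than the middle one, still within the 6 mm clearance.
- The lip showed the same height in two pictures 0.2 s apart, so the tray is at rest. Its floor is at about 65 mm, meaning it sank about 85 mm where 90 mm was expected.
- The wrist force read near zero, with the arm well clear.
- In the last picture the screwdriver and junction box look unmoved. Only the edge of the filter was in that picture, and the arm passed well above it.

**What went wrong or disagreed:**
- The lying battery slipped out of the light grip once, falling 2–3 cm back flat onto the bench before it was tipped up.
- While being tipped, it was dragged close to one purple look-alike. That block's top-view position differs by about 0.4 pixel (roughly 1 mm), so I can't rule out a light touch.
- The first lowering of the right-hand battery caught the near lip. I lifted it, moved it about 5 mm and lowered it again.
- When I released the left-hand battery, the tray rose about 5 mm, because I had lowered it slightly past balance.

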